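# Load the test rack and lock its bay

### The job

Hang every timber test carrier that is there by its hook on the steel rail: hook it on at the open stretch and slide it under the guard bar until it is entirely past the black mark, in the bay. When all hang there, turn the upright-levered lock bolt at the bay's entrance clockwise until it is snug, and only then fold its lever down flat, towards the open stretch of the rail. Do not knock over the mug, cup, jar, carton or cup stack.

Things in the scene. Friction and masses are not known exactly. Their poses are not given: they have to be found in the camera images.
- mark (a point): point of the rail's axis at the black mark line across guard bar and base board. The wooden rack is fixed, its place and yaw vary. Steel rail 12 mm thick, level, 160 mm above the table. Axes: y along the rail to the bay, z up, +x away from the robot. Base board 18 mm thick, x -45 to +85. The bay is y 0 to +255
- bay_end (a point): point of the rail's axis at the inner face of the end post that closes the bay, 255 mm past the mark; axes as mark. Both end posts are 30 (x) by 24 mm and rise 48 mm above the rail's axis
- guard (a point): near end of the guard bar (its top face), 43 mm before the mark; axes as mark. The bar is 16 mm wide (x) and 8 mm thick, its underside 16 mm above the rail's axis, and covers the rail from here to the end of the bay: carriers slide under it but cannot be hooked on there. It is held by a thin post 66 mm behind the rail, clear of the carriers
- load (a point): point on the rail's axis in the middle of its open stretch, 160 mm before the mark, the place to hook carriers on: the rail is free for 90 mm to the near post and 115 mm to the guard bar; axes as mark
- carrier1_center (a point): timber test block with metal hanger, 200 mm tall, 0.33 to 0.51 kg, standing at first; may be absent. Point: 100 mm above its foot. Axes: z up, -x to the side with the grip tab, y along the rail when hung. Steel foot plate 72 (x, -33 to +39) by 56 (y) by 8 mm; block on it 56 by 40 mm, its top 34 mm below this point. Hung, it balances upright and this point is 15 mm below the rail's axis
- carrier1_hook (a point): centre of its hook, where the rail's axis lies when hung; axes as the carrier. Hook 34 mm wide in y: top bar 6 to 12 mm above, neck plate at x -16 to -10 down to the block, lip at x +10 to +16 ending 12 mm below. The 20 mm slot is entered from +x under the lip (37 mm to the block): lower it 60 mm before the rail (so the foot clears it) to 28 mm too high, move to +x, lower
- carrier1_grip (a point): point to hold on its black upright grip tab, 20 (x) by 12 (y) mm, axes as the carrier; the tab runs from 59 mm below to 20 mm above this point. It is 34 mm before (-x) and 65 mm above the hook centre. Pinch across the 12 mm, fingers centred here: slid at this height the gripper clears guard bar and lever
- carrier2_center (a point): a carrier just like carrier1 (see carrier1_center); may be absent
- carrier2_hook (a point): hook centre of this carrier, as carrier1_hook
- carrier2_grip (a point): grip tab of this carrier, as carrier1_grip
- carrier3_center (a point): a carrier just like carrier1 (see carrier1_center); may be absent
- carrier3_hook (a point): hook centre of this carrier, as carrier1_hook
- carrier3_grip (a point): grip tab of this carrier, as carrier1_grip
- carrier4_center (a point): a carrier just like carrier1 (see carrier1_center); may be absent
- carrier4_hook (a point): hook centre of this carrier, as carrier1_hook
- carrier4_grip (a point): grip tab of this carrier, as carrier1_grip
- lever_mid (a point): middle of the bolt's aluminium lever blade: 22 mm wide (own x), 8 mm thick (own y), 44 mm long (own z; pivot 22 mm below, free end 22 mm above). Upright it stands on the bolt's vertical axis, over the rail, 28 mm before the mark; pivot 51 (bolt out) to 40 mm (snug) above the rail's axis. Pinch it across its thickness to turn the bolt. It folds to its own -y
- bolt (a joint): turn of the lock bolt, rad, growing clockwise from above; it sinks 2.6 mm per rad. Starts at 0 to 0.8; the hard stop at 4.2 is snug, and the lever then folds to -y of mark. Friction 0.1 N m holds it. Its 12 mm pin comes down over the rail and bars the way out of the bay; carriers pass under it while it is out
- lever (a joint): fold angle of the lever, rad: 0 upright (open), 1.5 folded flat (closed); stays where it is left (friction 0.07 N m, about 2 N at its free end)
- mug: a blue mug, 95 mm tall, 80 mm across, handle at its +y; a bystander. Origin at the centre of its underside
- cup: a white plastic cup, 85 mm tall, 68 mm across; a bystander. Origin at the centre of its underside
- jar: a glass jar, 90 mm tall, 60 mm across; a bystander. Origin at the centre of its underside
- carton: a cardboard carton 90 by 60 by 100 mm tall; a bystander. Origin at the centre of its underside
- cup_stack: a stack of white cups, 130 mm tall, 73 mm across; a bystander. Origin at the centre of its underside
Things that resemble listed ones, but are neither listed nor needed, are in the scene too. Leave any blue or purple look-alike of the part that bears carrier3_center alone.

How it is judged (in metres and radians):
On the way, in this order (a step that is already met when the one before it is completed fails the run):
1. every carrier hangs on the rail in the bay, past the mark (y of carrier1_center in the frame of mark between 0.022 and 0.235 m and x of carrier1_center in the frame of mark between -0.014 and 0.014 m and z of carrier1_center in the frame of mark between -0.026 and -0.006 m and angle between each of carrier1_center, carrier2_center, carrier3_center, carrier4_center's own z axis and vertical below 0.2 rad and y of carrier2_center in the frame of mark between 0.022 and 0.235 m and x of carrier2_center in the frame of mark between -0.014 and 0.014 m and z of carrier2_center in the frame of mark between -0.026 and -0.006 m and y of carrier3_center in the frame of mark between 0.022 and 0.235 m and x of carrier3_center in the frame of mark between -0.014 and 0.014 m and z of carrier3_center in the frame of mark between -0.026 and -0.006 m and y of carrier4_center in the frame of mark between 0.022 and 0.235 m and x of carrier4_center in the frame of mark between -0.014 and 0.014 m and z of carrier4_center in the frame of mark between -0.026 and -0.006 m), for 0.3 s.
2. the bolt is screwed in until snug, its lever still open (value of joint bolt above 4.05 rad and value of joint lever below 0.6 rad), for 0.2 s.
3. the lever is folded closed (value of joint lever above 1.3 rad), for 0.2 s.
At the end, for the whole second after the job is handed in: every carrier present hangs upright (within 0.2 rad) and at rest on the rail, its middle 22 to 235 mm past the mark; the bolt is within 0.15 rad of its snug stop at 4.2 and the lever folded beyond 1.3 rad (all of step 1 and linear speed of each of carrier1, carrier2, carrier3, carrier4 below 0.05 m/s and value of joint bolt above 4.05 rad and value of joint lever above 1.3 rad); the robot touches nothing.
It fails at once if a bystander (mug, cup, jar, carton or cup stack) is knocked over (angle between any of mug, cup, jar, carton, cup_stack's own z axis and vertical above 0.7 rad).
Of carrier1, carrier2, carrier3, carrier4 only 3 to 4 are there at a start; the rules pass over those that are not, and their reading is None.
At some moment in a run one of carrier1, carrier2, carrier3, carrier4 may be knocked a few centimetres aside while the robot is not near it.
It also fails if it takes over 210 s, if anything falls off the work surface, if the arm or the gripper's body presses on something with over 40 N, if the wrist force passes 120 N, or if a joint passes its speed limit or range.

### The arm

A 6-joint arm with a two-finger parallel gripper is mounted at the origin on the work surface. World frame = base frame: x ahead of the robot, y to its left, z up, the work surface at z = 0. Lengths are in mm, angles in rad, forces in N, time in s.
With the tool pointing down it reaches from about 300 to 825 mm from the base axis. Payload 5.4 kg.
Tool frame: the origin (TCP) lies at the very end of the fingers, on their centre line; the grasp point (between the pads) lies 19 mm behind it; z points along the fingers, y is the direction in which the jaws open and shut (so a half turn about z gives the same grasp; the last joint's range is limited). The gripper opens to 92 mm and grips with 3 to 60 N. Pads are 20 mm wide; open, the fingers measure 128 mm over their backs; the gripper's body (75 mm by 189 mm) begins 69 mm behind the grasp point.
Start: joints at [-1.402, 0.158, 1.597, -0, 1.386, -0.21], TCP at [212.614, -534.23, 214.601] pointing down, gripper open.
Joint ranges: [-2.91, 2.91], [-0.94, 2.29], [0.18, 2.7], [-1.29, 4.43], [0.17, 2.64], [-3, 3]. Speed limits (rad/s): [2.57, 2.57, 3.14, 3.14, 3.14, 3.14].

### API

Orientations are given as a unit quaternion [w, x, y, z].
In Python, from bench import robot gives the robot as it stands. The module is installed in compiled form; this text tells all that it offers.
- The arm moves only by the shell command python3 -m jog 'ROWS' [OPENING]. ROWS is text: rows parted by semicolons, each of 6 numbers parted by spaces: the shift along the tool's x, y, z in mm, then the turn, a rotation vector about the tool's x, y, z in degrees. In form: x y z wx wy wz; .... A call has 1 to 12 rows; each row shifts and turns the commanded pose from where the row before left it, along the tool's axes as they then stand; what a row does not reach is not made up. A row lasts 1/10 s, in which the tool goes at most 50 mm and 8.59 degrees, less where a joint would pass 70% of its speed; a pose out of reach is approached as far as the arm can. A call with a gripper value outside its range is refused whole. OPENING is the closure, from -1 (fully open) to 1 (shut), so that 0 is half open, set as the call begins (- or left out, the last holds). The fingers move at their own pace and stop on an object; the grip force is fixed at half the most. Time passes only in rows, so rows that do not move let the fingers close. It gives the time, the measured TCP pose, the force and the opening at its end, in the units of the state.
- robot.observe(): the state, without advancing time (a new reading comes with each control period).
- robot.snapshot(name): name is "scene" or "top"; returns a dict with "img" (480x640x3 uint8, blue, green, red), "z_map" (480x640 float32, mm along the optical axis (not along the pixel's ray), 0 where there is no reading), "fx", "fy", "cx", "cy" (pixels), "k1" (the pictures are not rectified: a ray, as slopes to the right and down, at radius r is drawn at 1 + k1 r^2 times it, then the intrinsics apply), "extrinsics" (4x4, takes a point from world to camera coordinates). Camera axes: x right, y down, z forward; pixel columns grow to the right and rows downward; lengths in mm; the calibration is good to about 2 mm. A picture is of the moment at which its call begins.
- robot.job_done(): hands the job in, once; it reports no verdict.
The state is a dict: "clock": time; "qpos": joint angles; "joint_velocities": joint speeds; "joint_efforts": joint torques, N m; "position": TCP position; "ee_rot": TCP orientation; "force": force on the tool from outside, world axes, zero at the start; "ft_torque": the same for the moment, N m; "opening": finger opening in mm.
Only numpy, scipy, OpenCV 4.12 (cv2) and the standard library are available. Lean on these libraries where they do the work, as an engineer would, in place of code of your own. Each camera call takes 0.05 s, during which the arm holds its last target.

## Working session

There is one attempt and no reset: what is moved stays moved. The work goes in short steps, Python scripts to look and compute and a shell command to move; the robot and the scene stay as the last step left them, time stands still between calls to the robot, and variables do not carry over. Pictures are saved under pics/ and viewed, and the job is handed in when it is done.

```bash
mkdir -p pics; ls; cat > h.py <<'E'
import numpy as np, cv2
from bench import robot
def snap(n,name):
    s=robot.snapshot(n); cv2.imwrite(f'pics/{name}.png',s['img']); np.savez(f'pics/{name}.npz',**{k:np.array(v) for k,v in s.items()}); return s
def load(name):
    d=np.load(f'pics/{name}.npz'); return {k:d[k] for k in d}
def und(s,u,v):
    xd=(u-float(s['cx']))/float(s['fx']); yd=(v-float(s['cy']))/float(s['fy']); k=float(s['k1'])
    x,y=xd,yd
    for _ in range(20):
        f=1+k*(x*x+y*y); x,y=xd/f,yd/f
    return x,y
def ray(s,u,v):
    x,y=und(s,u,v); E=s['extrinsics']; R=E[:3,:3]; t=E[:3,3]
    return -R.T@t, R.T@np.array([x,y,1.])
def onz(s,u,v,z):
    o,d=ray(s,u,v); return o+d*(z-o[2])/d[2]
def dep(s,u,v):
    o,d=ray(s,u,v); return o+d*float(s['z_map'][int(round(v)),int(round(u))])
def cloud(s):
    vv,uu=np.mgrid[0:480,0:640].astype(float)
    x,y=und(s,uu,vv); E=s['extrinsics']; R=E[:3,:3]; t=E[:3,3]
    z=s['z_map']; P=np.stack([x*z,y*z,z],-1)-t
    return P@R   # R.T @ p
def proj(s,p):
    E=s['extrinsics']; c=E[:3,:3]@np.array(p,float)+E[:3,3]; x,y=c[:2]/c[2]; f=1+float(s['k1'])*(x*x+y*y)
    return float(s['fx'])*x*f+float(s['cx']), float(s['fy'])*y*f+float(s['cy'])
E
python3 - <<'E'
from h import *
for n in('scene','top'):
    s=snap(n,n+'0'); o,d=ray(s,320,240); print(n,o,d,float(s['k1']),s['fx'])
print(robot.observe())
E
```

```text
pics
scene [1108.65810271  322.89573916  839.48813501] [-0.65523864 -0.3080419  -0.6898313 ] -0.008429817707147676 439.5885436459845
top [ 323.30974113  -17.96055485 1578.17810679] [ 0.0627381   0.00621596 -0.99828407] 0.0026226713140163316 525.3420469171822
{'clock': 0.1, 'qpos': array([-1.40209153e+00,  1.58987365e-01,  1.59807339e+00, -6.21329265e-06,
        1.38619619e+00, -2.10103584e-01]), 'joint_velocities': array([ 1.15684729e-03,  2.35576830e-04, -1.12307919e-03,  6.47102505e-05,
       -1.24611247e-03,  3.73633659e-04]), 'joint_efforts': array([-7.43591454e-05, -3.86503065e+01, -3.22959495e+01,  7.01871933e-02,
        3.39707953e-02, -5.69468227e-05]), 'position': array([ 212.52464648, -533.68902682,  213.73310989]), 'ee_rot': array([-8.32026529e-04,  9.82116137e-01,  1.88274270e-01,  1.41708632e-05]), 'force': array([ 0.41482844,  0.02930196, -0.14886999]), 'ft_torque': array([ 0.05099124, -0.03467953, -0.06121856]), 'opening': 91.80759586578999}
```

View pics/scene0.png

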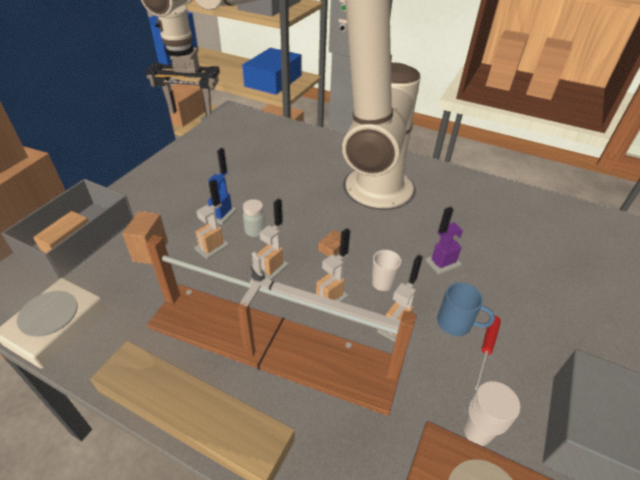

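View pics/top0.png

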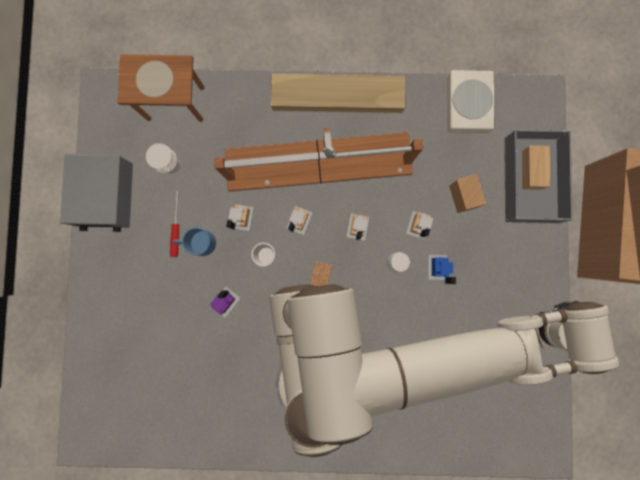

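Scene view: four timber carriers at about (210,235), (270,255), (332,280) and (400,300). The blue (220,195) and purple (446,250) look-alikes are to be left alone. The rail runs from (165,260) at the open end to (405,325) at the bay end, with the lever at (257,270). Next I'll measure.

```bash
python3 - <<'E'
from h import *
for n in('scene0','top0'):
    s=load(n); P=cloud(s); hsv=cv2.cvtColor(s['img'],cv2.COLOR_BGR2HSV); ok=s['z_map']>0
    m=ok&(hsv[...,2]<45)&(P[...,2]>115)&(P[...,2]<215)&(P[...,0]>250)&(P[...,0]<850)&(abs(P[...,1])<450)
    nl,l,st,c=cv2.connectedComponentsWithStats(m.astype(np.uint8))
    print(n)
    for i in range(1,nl):
        if st[i,4]<15: continue
        q=P[l==i]; print('tab',c[i].round(),st[i,4],np.median(q,0).round(1),'top',q[q[:,2]>np.percentile(q[:,2],75)].mean(0).round(1),'zmax',q[:,2].max().round(1))
    # table check
    print('table z',np.median(P[(abs(P[...,2])<30)&ok][:,2]))
    z=np.clip(P[...,2],0,260); cv2.imwrite(f'pics/z_{n}.png',cv2.resize(cv2.applyColorMap((z).clip(0,255).astype(np.uint8),2)[100:340,180:500] if n[0]=='t' else z.astype(np.uint8)[130:430,100:460],None,fx=2,fy=2))
s=load('top0'); cv2.imwrite('pics/c1.png',cv2.resize(s['img'][120:320,200:480],None,fx=2.8,fy=2.8,interpolation=2))
s=load('scene0'); cv2.imwrite('pics/c2.png',cv2.resize(s['img'][140:410,140:480],None,fx=2.2,fy=2.2,interpolation=2))
E
```

```text
scene0
tab [222. 160.] 106 [ 318.2 -351.4  168.7] top [ 317.7 -351.6  193.5] zmax 199.6
tab [214. 193.] 131 [ 444.4 -283.2  168.4] top [ 444.7 -283.7  193.6] zmax 201.3
tab [278. 212.] 134 [ 435.7 -105.6  170.5] top [ 434.4 -107.   195.5] zmax 201.7
tab [445. 220.] 149 [272.  251.7 171.1] top [270.8 251.3 196.2] zmax 200.9
tab [345. 242.] 145 [455.2  75.2 172.2] top [453.5  74.8 196.9] zmax 202.5
tab [415. 269.] 123 [460.9 238.4 176.3] top [456.2 238.1 198.4] zmax 202.0
table z 0.4434294260694478
top0
tab [230. 225.] 32 [447.1 228.8 194.7] top [447.9 231.9 200.3] zmax 201.9
tab [291. 227.] 20 [442.9  67.5 198.4] top [442.5  67.6 202.2] zmax 204.7
tab [424. 232.] 36 [ 436.6 -285.   194.6] top [ 436.1 -286.4  202.9] zmax 205.6
tab [358. 235.] 19 [ 425.2 -109.4  199. ] top [ 421.9 -110.5  201.6] zmax 203.7
tab [450. 280.] 45 [ 312.4 -353.7  188.9] top [ 313.4 -356.9  201.8] zmax 206.2
tab [223. 294.] 34 [263.6 242.3 196.9] top [263.7 241.6 203. ] zmax 206.0
table z 0.28912353785789197
```

View pics/c1.png

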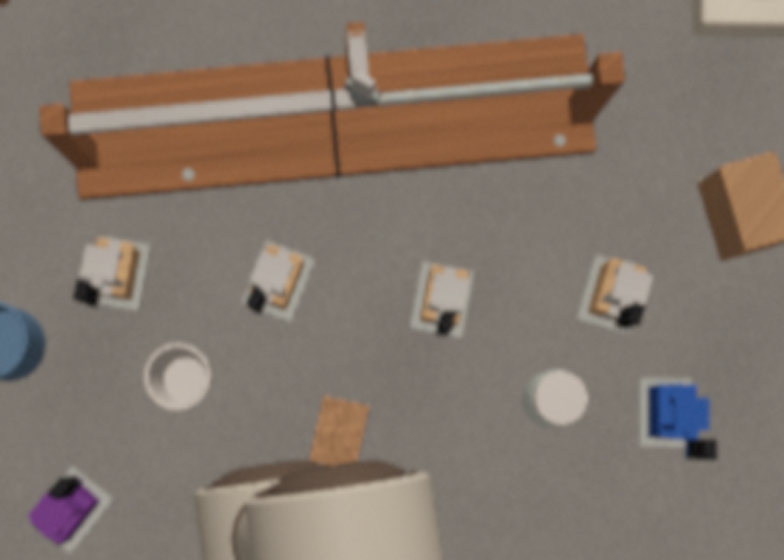

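View pics/c2.png

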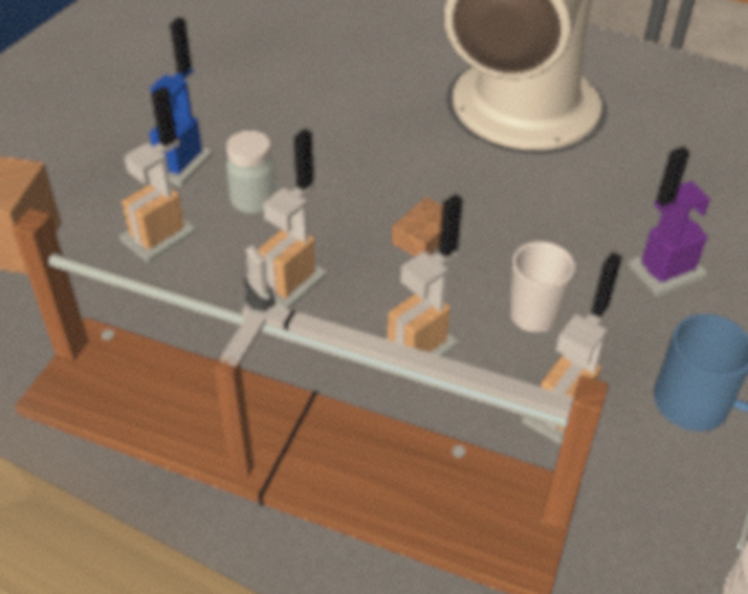

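```bash
cat >> h.py <<'E'
def carriers(top,scene,tabs):
    C=[(cloud(s)[s['z_map']>0]) for s in (top,scene)]
    for t in tabs:
        for nm,Q in zip(('top','scene','both'),C+[np.vstack(C)]):
            d=np.hypot(Q[:,0]-t[0],Q[:,1]-t[1])<85
            q=Q[d]
            f=q[(q[:,2]>4)&(q[:,2]<13)][:,:2].astype(np.float32)
            b=q[(q[:,2]>62)&(q[:,2]<70)][:,:2].astype(np.float32)
            hb=q[(q[:,2]>123)&(q[:,2]<131)][:,:2].astype(np.float32)
            out=[]
            for a in (f,b,hb):
                if len(a)>12:
                    r=cv2.minAreaRect(a); out.append([len(a)]+[round(x,1) for x in (*r[0],*r[1],r[2])])
            print(t,nm,*out)
E
python3 - <<'E'
from h import *
t=load('top0');s=load('scene0')
carriers(t,s,[(440,-285),(429,-108),(449,72),(452,236)])
for s in (t,s):
    P=cloud(s); Q=P[s['z_map']>0]
    Q=Q[(Q[:,0]>520)&(Q[:,0]<760)&(abs(Q[:,1])<350)]
    for lo,hi,n in ((180,189,'guard'),(160,169,'rail'),(203,212,'posts'),(14,22,'board'),(225,275,'lever')):
        q=Q[(Q[:,2]>lo)&(Q[:,2]<hi)]
        if len(q)<8: print(n,len(q)); continue
        r=cv2.minAreaRect(q[:,:2].astype(np.float32)); l=cv2.fitLine(q[:,:2].astype(np.float32),cv2.DIST_HUBER,0,.01,.01).ravel()
        print(n,len(q),np.round(r[0],1),np.round(r[1],1),round(r[2],2),'line',l.round(3),'med',np.median(q,0).round(1),'ymin/max',q[q[:,1].argmin()].round(1),q[q[:,1].argmax()].round(1))
E
```

```text
(440, -285) top [335, 446.5, -288.5, 163.9, 154.5, 62.6] [79, 442.8, -272.7, 34.5, 144.4, 57.2] [128, 456.2, -296.0, 34.4, 59.7, 76.1]
(440, -285) scene [219, 444.1, -285.8, 131.1, 150.5, 87.7] [224, 438.8, -273.9, 48.5, 147.2, 61.3] [159, 462.0, -292.7, 37.2, 59.2, 73.6]
(440, -285) both [554, 444.7, -288.3, 162.4, 157.7, 67.7] [303, 438.9, -273.9, 48.5, 147.3, 61.3] [287, 459.3, -294.0, 39.9, 64.4, 74.7]
(429, -108) top [379, 431.2, -109.5, 163.7, 164.0, 12.5] [67, 463.6, -119.6, 39.2, 55.5, 78.5] [130, 446.2, -116.7, 33.5, 60.2, 79.9]
(429, -108) scene [129, 476.1, -94.7, 70.7, 60.7, 34.4] [223, 469.3, -116.2, 40.9, 58.0, 79.5] [184, 451.6, -114.0, 36.7, 61.0, 81.9]
(429, -108) both [508, 431.2, -109.5, 163.7, 164.0, 12.5] [290, 467.1, -117.6, 44.6, 61.5, 78.5] [314, 449.2, -115.0, 39.4, 65.5, 81.9]
(449, 72) top [324, 449.8, 71.7, 164.9, 162.2, 50.6] [75, 479.7, 55.3, 38.6, 56.9, 69.4] [125, 463.8, 61.8, 34.2, 59.7, 69.8]
(449, 72) scene [61, 448.9, 115.8, 40.9, 110.2, 51.1] [278, 451.1, 87.3, 45.8, 149.7, 54.5] [215, 468.8, 64.4, 37.2, 60.9, 71.5]
(449, 72) both [385, 448.2, 71.
[... 1582 characters left out ...]
 [676.4   7.6] [ 81.2 552.8] 4.74 line [ 1.08000e-01 -9.94000e-01  6.45019e+02  1.72030e+01] med [647.1  -4.5 163.9] ymin/max [ 687.  -268.8  160.4] [625.1 280.7 168.2]
posts 402 [643.2   4.3] [ 30.7 554. ] 6.38 line [ 1.10000e-01 -9.94000e-01  6.41224e+02  4.25430e+01] med [629.1 255.2 206.9] ymin/max [ 666.3 -270.9  206.3] [622.7 280.7 205. ]
board 11959 [663.6   5.7] [132.2 559.2] 6.54 line [ 1.08000e-01 -9.94000e-01  6.68036e+02  3.19860e+01] med [667.2  44.8  17.4] ymin/max [ 632.2 -278.1   14.3] [692.9 290.1  15.1]
lever 115 [647.7 -24.8] [21.6  8.2] 68.53 line [ 3.37000e-01  9.42000e-01  6.50163e+02 -2.35330e+01] med [649.8 -22.  244.4] ymin/max [645.6 -35.4 232.8] [650.5 -14.3 234.3]
```

```bash
cat >> h.py <<'E'
from scipy.spatial.transform import Rotation as Ro
PSI=np.radians(6.4); MARK=np.array([641.2,-0.3])
def m2w(x,y): c,s=np.cos(PSI),np.sin(PSI); return MARK+np.array([c*x-s*y,s*x+c*y])
def w2m(p): c,s=np.cos(PSI),np.sin(PSI); d=np.array(p)[:2]-MARK; return np.array([c*d[0]+s*d[1],-s*d[0]+c*d[1]])
def goto(x,y,z,th):
    """th deg; print the turn (about tool z) then the tool-frame shift after turning"""
    o=robot.observe(); w,a,b,c=o['ee_rot']; R=Ro.from_quat([a,b,c,w]).as_matrix()
    t0=np.degrees(np.arctan2(R[1,0],R[0,0])); p=o['position']; t=np.radians(th)
    T=np.array([[np.cos(t),np.sin(t),0],[np.sin(t),-np.cos(t),0],[0,0,-1]])
    turn=(t0-th+180)%360-180
    d=T.T@(np.array([x,y,z])-p)
    print('now',p.round(1),'th',round(t0,2),'tiltz',R[:,2].round(3),'op',round(o['opening'],1),'F',o['force'].round(1),'| turn',round(turn,1),'shift',d.round(1),'dist',round(np.linalg.norm(d)))
E
python3 - <<'E'
from h import *
goto(440,-287.5,161,-15.2)
E
```

```text
now [ 212.5 -533.7  213.7] th 21.7 tiltz [-0.     0.002 -1.   ] op 91.8 F [ 0.4  0.  -0.1] | turn 36.9 shift [ 155.  -297.2   52.7] dist 339
```

```bash
python3 -m jog '0 0 -30 0 0 0; 0 0 -30 0 0 0; 0 0 0 0 0 7.4; 0 0 0 0 0 7.4; 0 0 0 0 0 7.4; 0 0 0 0 0 7.4; 0 0 0 0 0 7.3; 0 0 0 0 0 0' 0.1
python3 -m jog '15 -29 0 0 0 0; 15 -30 0 0 0 0; 15 -30 0 0 0 0; 15 -30 0 0 0 0; 15 -30 0 0 0 0; 16 -30 0 0 0 0; 16 -30 0 0 0 0; 16 -30 0 0 0 0; 16 -29 0 0 0 0; 16 -29 0 0 0 0; 0 0 0 0 0 0; 0 0 0 0 0 0'
python3 - <<'E'
from h import *
goto(440,-287.5,161,-15.2)
snap('scene','s1'); s=snap('top','t1')
E
```

```text
clock: 0.9
position: [212.6, -533.9, 274.0]
ee_rot: [-0.001, 0.991, -0.132, -0.0]
force: [-0.1, -0.3, 0.3]
opening: 41.6
clock: 2.1
position: [440.0, -287.9, 274.3]
ee_rot: [0.0, 0.991, -0.13, -0.0]
force: [-0.3, -0.0, 0.7]
opening: 41.6
now [ 440.  -287.9  274.3] th -14.99 tiltz [-0.001  0.    -1.   ] op 41.6 F [-0.3 -0.   0.7] | turn 0.2 shift [-1.000e-01 -4.000e-01  1.133e+02] dist 113
```

```bash
python3 - <<'E'
from h import *
a=load('s1')['img'][90:310,130:330]; b=load('t1')['img'][140:340,340:540]
cv2.imwrite('pics/v1.png',np.hstack([cv2.resize(a,(400,440)),cv2.resize(b,(400,440))]))
E
```

```text
(no output)
```

View pics/v1.png

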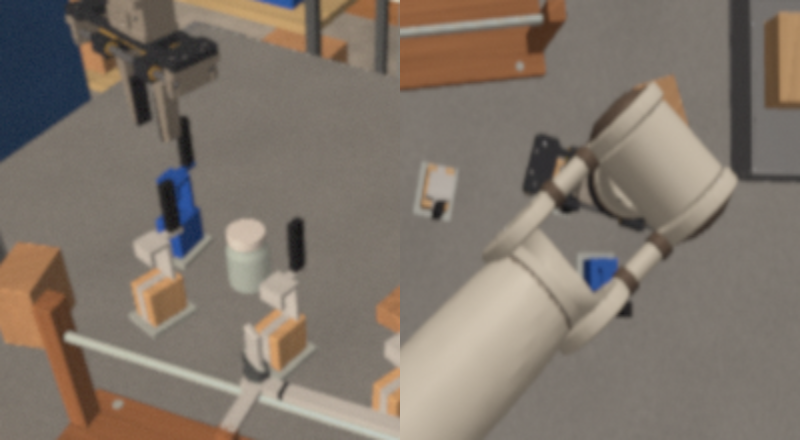

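```bash
python3 - <<'E'
from h import *
s=load('s1'); print('tcp',proj(s,[440,-288,274]),'tab top',proj(s,[440,-287.5,200]))
P=cloud(s); Q=P[(s['z_map']>0)]
q=Q[(Q[:,2]>272)&(Q[:,2]<300)&(abs(Q[:,0]-440)<60)&(abs(Q[:,1]+288)<60)]
print(len(q)); r=cv2.minAreaRect(q[:,:2].astype(np.float32)); print(r)
for lo in(275,285,295): 
  k=q[(q[:,2]>lo)&(q[:,2]<lo+10)]; print(lo,k[:,:2].min(0),k[:,:2].max(0),k.mean(0))
for n in('s1','t1'):
  s=load(n);P=cloud(s); Q=P[(s['z_map']>0)]
  q=Q[(Q[:,2]>140)&(Q[:,2]<198)&(np.hypot(Q[:,0]-440,Q[:,1]+288)<30)]
  if len(q)>10: print(n,len(q),cv2.minAreaRect(q[:,:2].astype(np.float32)))
E
```

```text
tcp (np.float64(207.61431557063582), np.float64(154.57696303478411)) tab top (np.float64(212.24480742292508), np.float64(180.69828921830597))
193
((442.0105285644531, -286.1011047363281), (69.69437408447266, 21.871747970581055), 75.04744720458984)
275 [ 425.85573374 -321.94014518] [ 459.46171374 -252.4555953 ] [ 444.18793696 -286.62176809  280.53638528]
285 [ 425.07245011 -320.90466669] [ 459.87234794 -251.37356727] [ 445.28666721 -282.00094811  290.28289395]
295 [ 425.9618026  -319.67977218] [ 460.4391382  -251.91957251] [ 444.34566418 -284.29319142  297.45223961]
s1 172 ((443.4991760253906, -285.2978820800781), (15.945748329162598, 21.242406845092773), 56.181068420410156)
t1 13 ((428.006103515625, -287.5746154785156), (11.538658142089844, 3.3860549926757812), 61.529335021972656)
```

```bash
python3 -m jog '1 0 28 0 0 0; 0 0 28 0 0 0; 0 0 28 0 0 0; 0 0 29 0 0 0; 0 0 0 0 0 0; 0 0 0 0 0 0'
python3 -m jog '0 0 0 0 0 0; 0 0 0 0 0 0; 0 0 0 0 0 0; 0 0 0 0 0 0; 0 0 0 0 0 0; 0 0 0 0 0 0' 1
python3 - <<'E'
from h import *
p=m2w(-60-34,-160); print(p)
goto(*p,225+28-19,6.4)
E
```

```text
clock: 2.8
position: [440.5, -289.2, 162.0]
ee_rot: [-0.0, 0.991, -0.133, -0.0]
force: [-0.0, -0.1, 0.9]
opening: 41.5
clock: 3.4
position: [441.4, -289.0, 162.4]
ee_rot: [0.001, 0.991, -0.132, 0.001]
force: [-0.1, 0.5, 3.7]
opening: 11.7
[ 565.62084475 -169.78094669]
now [ 441.4 -289.   162.4] th -15.19 tiltz [ 0.001 -0.001 -1.   ] op 11.7 F [-0.1  0.5  3.7] | turn -21.6 shift [ 136.7 -104.6  -71.6] dist 186
```

```bash
python3 -m jog '0 0 -18 0 0 0; 0 0 -18 0 0 0; 0 0 -18 0 0 0; 0 0 -18 0 0 0; 0 0 0 0 0 -7.2; 0 0 0 0 0 -7.2; 0 0 0 0 0 -7.2; 0 0 0 0 0 0'
python3 -m jog '17 -13 0 0 0 0; 17 -13 0 0 0 0; 17 -13 0 0 0 0; 17 -13 0 0 0 0; 17 -13 0 0 0 0; 17 -13 0 0 0 0; 17 -13 0 0 0 0; 17 -13 0 0 0 0; 0 0 0 0 0 0; 0 0 0 0 0 0'
cat >> h.py <<'E'
def hung(name,hz,near,r=60):
    """carried: slices at hook top bar height; printed in the mark frame, scene bias (2,2) removed, top bias (-3,-2)"""
    for nm,b in (('s',(2,2)),('t',(-3.,-2))):
        s=load(nm+name); P=cloud(s); Q=P[s['z_map']>0]; Q=Q[np.hypot(Q[:,0]-near[0],Q[:,1]-near[1])<r]
        Q=Q-np.array([*b,0])
        for lab,lo,hi in (('bar',hz+7,hz+14),('tab',hz+25,hz+44)):
            q=Q[(Q[:,2]>lo)&(Q[:,2]<hi)]
            if len(q)<12: print(nm,lab,len(q)); continue
            m=np.array([w2m(a) for a in q]); rr=cv2.minAreaRect(m.astype(np.float32))
            print(nm,lab,len(q),'x',m[:,0].min().round(1),m[:,0].max().round(1),'y',m[:,1].min().round(1),m[:,1].max().round(1),'rect',np.round(rr[0],1),np.round(rr[1],1),round(rr[2],1),'zmax',q[:,2].max().round(1))
E
python3 - <<'E'
from h import *
p=m2w(-60-34,-160); goto(*p,225+28-19,6.4)
snap('scene','s2'); snap('top','t2')
hung('2',188,m2w(-70,-160))
a=load('s2')['img'][90:400,100:420]; cv2.imwrite('pics/v2.png',cv2.resize(a,(640,620))[:600])
E
```

```text
clock: 4.2
position: [440.2, -287.6, 231.9]
ee_rot: [-0.001, 0.998, 0.056, -0.001]
force: [0.6, -0.2, -5.0]
opening: 11.9
clock: 5.2
position: [564.0, -169.6, 232.4]
ee_rot: [-0.0, 0.998, 0.055, -0.001]
force: [0.0, -0.5, -3.8]
opening: 11.8
now [ 564.  -169.6  232.4] th 6.34 tiltz [-0.002  0.001 -1.   ] op 11.8 F [ 0.  -0.5 -3.8] | turn -0.1 shift [ 1.6  0.4 -1.6] dist 2
s bar 161 x -109.2 -48.1 y -177.5 -141.9 rect [ -78.7 -159.6] [35.6 61.1] 89.7 zmax 201.7
s tab 46 x -103.9 -86.5 y -167.2 -146.9 rect [ -92.5 -158.9] [15.8 18.9] 27.6 zmax 231.8
t bar 2
t tab 0
```

View pics/v2.png

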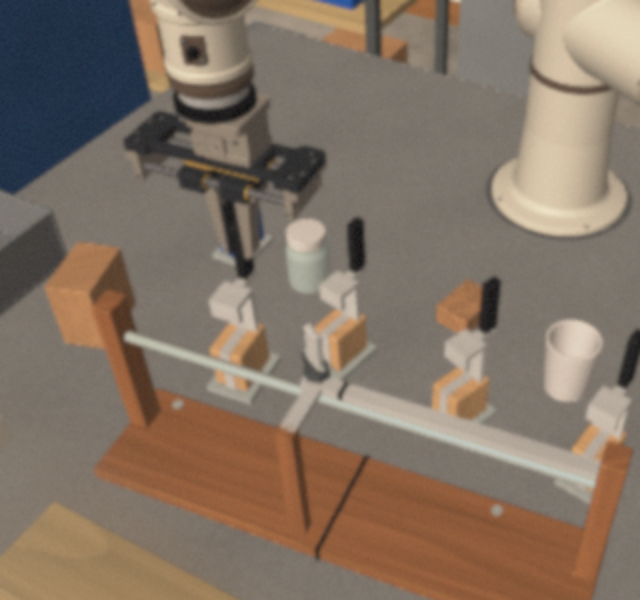

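```bash
python3 -m jog '12 0 -2 0 0 0; 13 0 0 0 0 0; 13 0 0 0 0 0; 13 0 0 0 0 0; 12 0 0 0 0 0; 0 0 0 0 0 0; 0 0 0 0 0 0'
python3 - <<'E'
from h import *
p=m2w(-34,-160); goto(*p,225+28-19,6.4)
snap('scene','s3'); hung('3',190,m2w(-10,-160))if 0 else None
s=load('s3');P=cloud(s);Q=P[s['z_map']>0]-np.array([2,2,0]); m=np.hstack([np.array([w2m(a) for a in Q]),Q[:,2:]])
q=m[(abs(m[:,1]+160)<40)&(abs(m[:,0])<60)&(m[:,2]>195)&(m[:,2]<204)]; print(q.min(0),q.max(0),len(q))
q=m[(m[:,1]>-240)&(m[:,1]<-190)&(abs(m[:,0])<20)&(m[:,2]>150)]; print('rail',q.min(0),q.max(0),q.mean(0),len(q))
a=s['img'][180:330,120:320]; cv2.imwrite('pics/v3.png',cv2.resize(a,(800,600)))
E
```

```text
clock: 6.0
position: [626.4, -163.5, 235.3]
ee_rot: [-0.0, 0.998, 0.055, -0.001]
force: [0.4, 0.9, -3.8]
opening: 12.0
now [ 626.4 -163.5  235.3] th 6.34 tiltz [-0.001  0.    -1.   ] op 12.0 F [ 0.4  0.9 -3.8] | turn -0.1 shift [-1.1 -0.5  1.3] dist 2
[ -45.79233571 -178.8314084   195.03292689] [  14.70143372 -144.08992249  203.9880265 ] 265
rail [ -19.98888624 -239.94658318  155.10461477] [   7.48120522 -190.05249453  586.82445659] [  -9.02809251 -212.94989014  369.59374689] 658
```

View pics/v3.png

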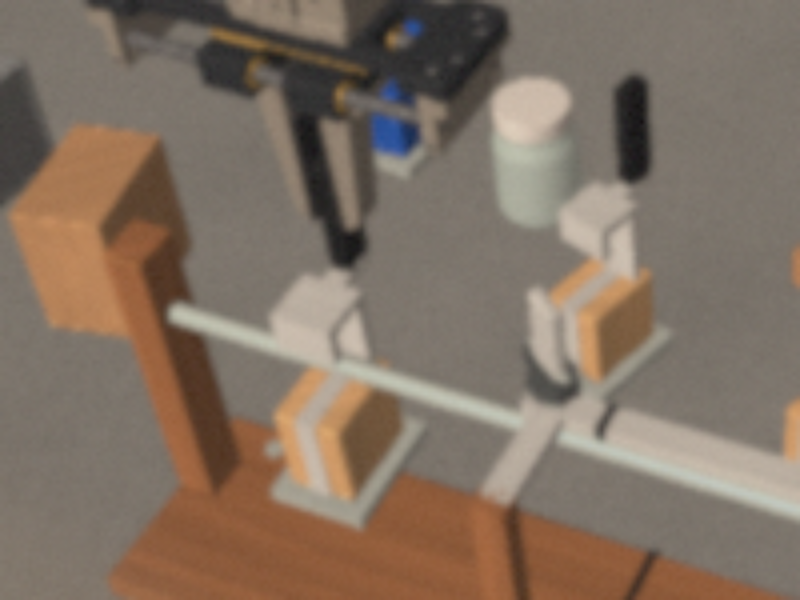

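```bash
python3 -m jog '1 0 6 0 0 0; 0 0 6 0 0 0; 0 0 6 0 0 0; 0 0 6 0 0 0; 0 0 0 0 0 0'
python3 -m jog '0 0 4 0 0 0; 0 0 0 0 0 0; 0 0 0 0 0 0'
python3 - <<'E'
from h import *
p=m2w(-34,218); goto(*p,206,6.4)
E
```

```text
clock: 6.55
position: [627.3, -162.5, 209.9]
ee_rot: [-0.001, 0.998, 0.056, -0.001]
force: [-0.9, 0.3, -3.9]
opening: 11.7
clock: 6.85
position: [628.4, -163.0, 208.0]
ee_rot: [0.0, 0.998, 0.056, 0.0]
force: [0.0, 0.5, -3.7]
opening: 11.8
now [ 628.4 -163.   208. ] th 6.41 tiltz [ 0.001 -0.    -1.   ] op 11.8 F [ 0.   0.5 -3.7] | turn 0.0 shift [  -3.2 -378.2    2. ] dist 378
```

```bash
python3 -m jog '-1 0 1 0 0 0; 0 0 1 0 0 0; 0 0 0 0 0 0'
python3 - <<'E'
from h import *
p=m2w(-34,218); goto(*p,206,6.4)
snap('scene','s4')
s=load('s4');P=cloud(s);Q=P[s['z_map']>0]-np.array([2,2,0]); m=np.hstack([np.array([w2m(a) for a in Q]),Q[:,2:]])
q=m[(abs(m[:,1]+160)<40)&(abs(m[:,0])<60)&(m[:,2]>167)&(m[:,2]<174)]; print(q.min(0),q.max(0),len(q))
a=s['img'][180:330,120:320]; cv2.imwrite('pics/v4.png',cv2.resize(a,(800,600)))
E
```

```text
clock: 7.15
position: [628.2, -163.0, 207.7]
ee_rot: [0.001, 0.998, 0.056, 0.002]
force: [-0.0, 2.0, 5.9]
opening: 11.9
now [ 628.2 -163.   207.7] th 6.42 tiltz [ 0.003 -0.001 -1.   ] op 11.9 F [-0.   2.   5.9] | turn 0.0 shift [  -3.  -378.3    1.7] dist 378
[ -42.70550254 -178.74252198  167.01711093] [  17.10535901 -124.63824867  173.89506692] 259
```

View pics/v4.png

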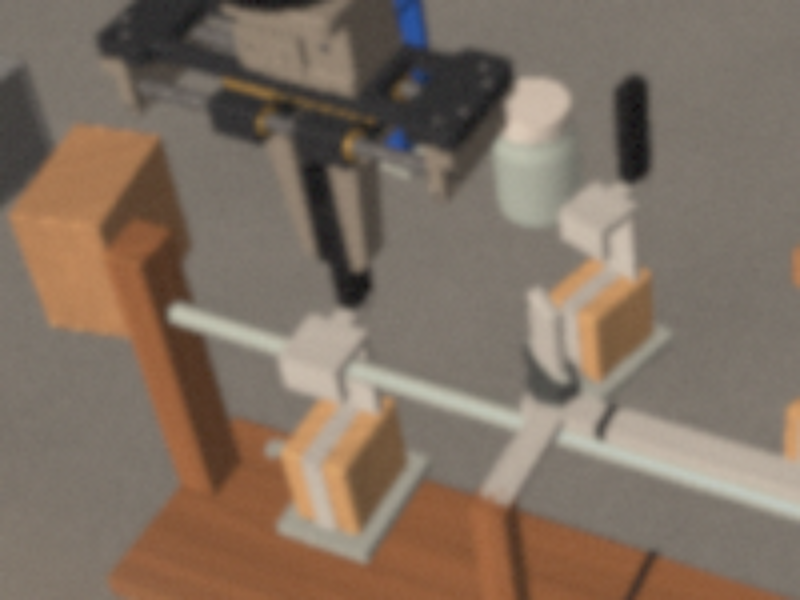

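```bash
python3 -m jog '-1 -5 -1 0 0 0; 0 -20 0 0 0 0; 0 -20 0 0 0 0; 0 -20 0 0 0 0; 0 -20 0 0 0 0; 0 -20 0 0 0 0; 0 -20 0 0 0 0; 0 -20 0 0 0 0; 0 -20 0 0 0 0; 0 0 0 0 0 0'
python3 - <<'E'
from h import *
p=m2w(-34,218); goto(*p,206,6.4)
E
```

```text
clock: 8.2
position: [607.8, 3.8, 207.8]
ee_rot: [-0.001, 0.998, 0.057, 0.001]
force: [-0.1, 5.3, 5.9]
opening: 11.8
now [607.8   3.8 207.8] th 6.56 tiltz [ 0.001  0.002 -1.   ] op 11.8 F [-0.1  5.3  5.9] | turn 0.2 shift [  -1.2 -210.2    1.8] dist 210
```

```bash
python3 -m jog '0 -10 -1 0 0 0; 0 -20 0 0 0 0; 0 -20 0 0 0 0; 0 -20 0 0 0 0; 0 -20 0 0 0 0; 0 -20 0 0 0 0; 0 -20 0 0 0 0; 0 -20 0 0 0 0; 0 -20 0 0 0 0; 0 -20 0 0 0 0; 0 -20 0 0 0 0; 0 0 0 0 0 0'
python3 - <<'E'
from h import *
p=m2w(-34,218); goto(*p,206,6.4)
snap('scene','s5')
s=load('s5'); a=s['img'][230:380,260:460]; cv2.imwrite('pics/v5.png',cv2.resize(a,(800,600)))
E
```

```text
clock: 9.4
position: [583.9, 212.0, 207.9]
ee_rot: [-0.001, 0.998, 0.057, 0.0]
force: [-0.3, 5.6, 4.1]
opening: 11.9
now [583.9 212.  207.9] th 6.53 tiltz [ 0.     0.002 -1.   ] op 11.9 F [-0.3  5.6  4.1] | turn 0.1 shift [-0.7 -0.6  1.9] dist 2
```

View pics/v5.png

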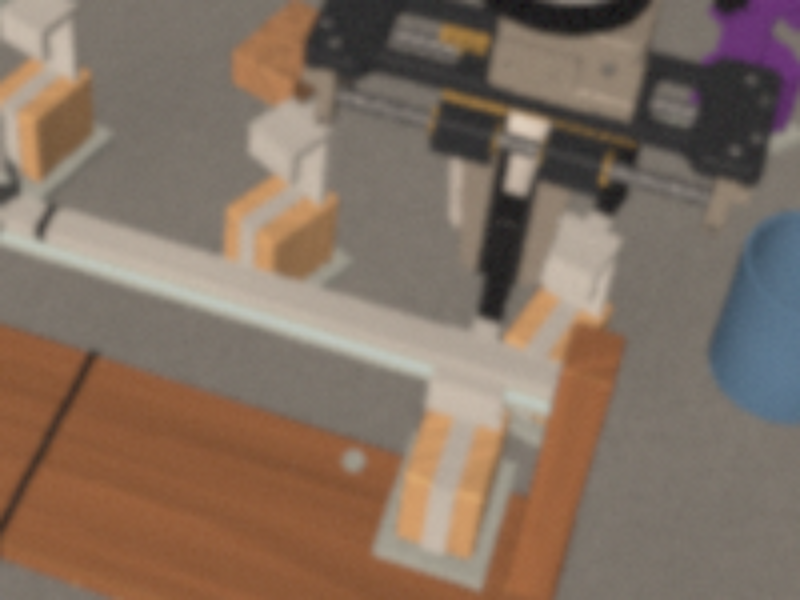

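```bash
python3 -m jog '0 0 0 0 0 0; 0 0 0 0 0 0; 0 0 0 0 0 0; 0 0 0 0 0 0; 0 0 -15 0 0 0; 0 0 -25 0 0 0; 0 0 -25 0 0 0; 0 0 -25 0 0 0; -30 0 0 0 0 0; -30 0 0 0 0 0; -30 0 0 0 0 0; 0 0 0 0 0 0' 0.3
python3 - <<'E'
from h import *
snap('scene','s6');snap('top','t6')
carriers(load('t6'),load('s6'),[(429,-108),(449,72),(452,236)]) 
hung('6',160,m2w(-14,218),70)
goto(429,-108,161,-9.5)
a=load('s6')['img'][130:430,150:550]; cv2.imwrite('pics/v6.png',cv2.resize(a,(800,600)))
E
```

```text
clock: 10.65
position: [492.7, 199.6, 298.9]
ee_rot: [-0.0, 0.998, 0.056, 0.0]
force: [-0.2, 0.2, 0.2]
opening: 31.8
(429, -108) top [341, 428.8, -108.0, 165.3, 158.9, 0.1] [60, 463.4, -119.7, 39.6, 55.5, 80.6] [124, 446.2, -116.5, 34.0, 59.3, 79.2]
(429, -108) scene [131, 470.5, -100.6, 26.0, 72.6, 79.3] [220, 468.6, -115.2, 39.9, 57.9, 79.8] [177, 451.0, -113.4, 36.7, 60.8, 81.9]
(429, -108) both [472, 428.8, -108.0, 165.3, 158.9, 0.1] [280, 466.5, -117.5, 44.9, 61.1, 80.6] [301, 449.5, -114.0, 40.1, 64.7, 79.2]
(449, 72) top [367, 449.7, 72.8, 162.6, 164.5, 70.7] [69, 479.8, 55.5, 39.0, 57.2, 71.2] [128, 463.7, 61.6, 34.0, 59.4, 70.2]
(449, 72) scene [63, 451.7, 119.5, 51.3, 111.5, 51.1] [275, 450.7, 86.5, 46.5, 148.4, 55.2] [211, 469.2, 64.7, 35.8, 58.3, 68.9]
(449, 72) both [430, 449.7, 72.8, 162.6, 164.5, 70.7] [344, 447.7, 82.2, 56.8, 148.4, 55.2] [339, 466.3, 63.9, 39.4, 63.0, 68.9]
(452, 236) top [192, 447.4, 236.6, 128.7, 165.3, 7.4] [21, 456.8, 256.9, 19.6, 135.9, 35.9] [38, 466.0, 238.5, 58.9, 13.6, 7.7]
(452, 236) scene [67, 477.1, 248.4, 97.9, 152.7, 9.5] [288, 434.0, 229.6, 131.7, 140.1, 45.1] [242, 473.2, 232.7, 34.7, 62.1, 83.8]
(452, 236) both [259, 460.6, 235.4, 167.6, 132.7, 82.0] [309, 435.9, 248.3, 142.5, 130.6, 22.0] [280, 471.1, 232.9, 34.6, 66.4, 83.3]
s bar 176 x -44.0 16.4 y 152.7 279.3 rect [-14.5 216.6] [126.8  59.2] 88.5 zmax 174.0
s tab 183 x -42.7 15.9 y 148.0 279.3 rect [-15.4 215.2] [132.   55.5] 85.9 zmax 204.0
t bar 17 x -17.3 14.4 y 183.7 217.7 rect [ -0.8 205.1] [38.3 21.6] 47.2 zmax 173.5
t tab 33 x -7.7 8.4 y 151.6 211.1 rect [  0.3 181.3] [16.1 59.5] 0.1 zmax 190.1
now [495.3 199.5 298.9] th 6.4 tiltz [ 0.002  0.    -1.   ] op 32.4 F [ 0.1 -0.4 -0.3] | turn 15.9 shift [-14.7 314.3 137.9] dist 344
```

View pics/v6.png

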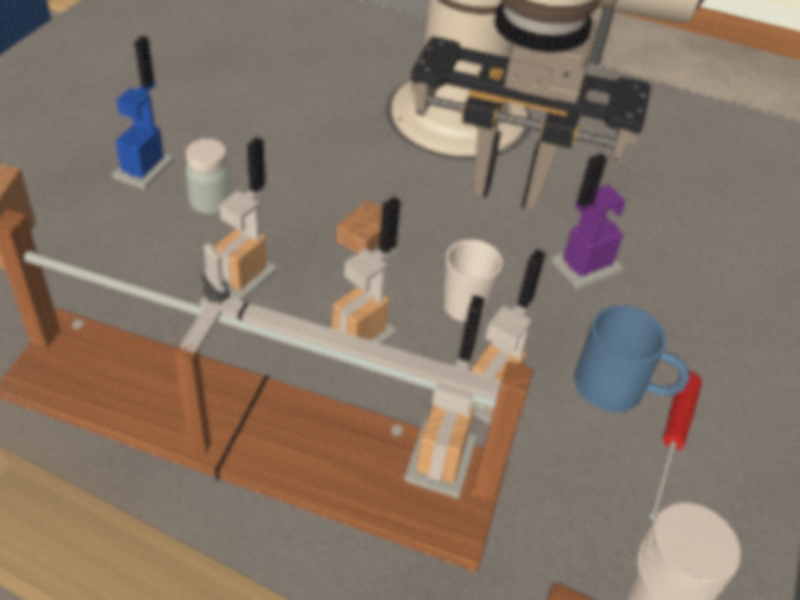

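```bash
python3 -m jog '0 0 0 0 0 7.8; 0 0 0 0 0 7.9; -2 31 0 0 0 0; -2 31 0 0 0 0; -2 31 0 0 0 0; -1 31 0 0 0 0; -1 31 0 0 0 0; -1 31 0 0 0 0; -1 31 0 0 0 0; -1 31 0 0 0 0; -1 31 0 0 0 0; -1 31 0 0 0 0'
python3 - <<'E'
from h import *
goto(429.4,-111.8,162.5,-9.3)
E
```

```text
clock: 11.95
position: [432.7, -106.3, 298.5]
ee_rot: [0.0, 0.997, -0.081, 0.001]
force: [-0.3, 0.2, 0.9]
opening: 32.2
now [ 432.7 -106.3  298.5] th -9.32 tiltz [ 0.001 -0.001 -1.   ] op 32.2 F [-0.3  0.2  0.9] | turn -0.0 shift [ -2.3   5.9 136. ] dist 136
```

```bash
python3 -m jog '-2 4 30 0 0 0; 0 0 30 0 0 0; 0 0 0 0 0 0; 0 0 0 0 0 0'
python3 - <<'E'
from h import *
goto(429.4,-111.8,162.5,-9.3)
E
```

```text
clock: 12.35
position: [430.0, -108.3, 238.4]
ee_rot: [0.0, 0.997, -0.081, 0.0]
force: [0.8, 0.8, 0.5]
opening: 32.2
now [ 430.  -108.3  238.4] th -9.31 tiltz [ 0. -0. -1.] op 32.2 F [0.8 0.8 0.5] | turn -0.0 shift [-0.   3.5 75.9] dist 76
```

Grasp B, then lift, turn, and move to 60 mm before the rail.

```bash
python3 -m jog '0 3 0 0 0 0; 0 0 25 0 0 0; 0 0 25 0 0 0; 0 0 26 0 0 0; 0 0 0 0 0 0; 0 0 0 0 0 0'
python3 -m jog '0 0 0 0 0 0; 0 0 0 0 0 0; 0 0 0 0 0 0; 0 0 0 0 0 0; 0 0 0 0 0 0' 1
python3 -m jog '0 0 -18 0 0 0; 0 0 -18 0 0 0; 0 0 -18 0 0 0; 0 0 -19 0 0 0; 0 0 0 0 0 -7.8; 0 0 0 0 0 -7.9; 0 0 0 0 0 0; 0 0 0 0 0 0'
python3 - <<'E'
from h import *
p=m2w(-94,-160); goto(*p,235,6.4)
E
```

```text
clock: 12.95
position: [429.8, -111.3, 163.2]
ee_rot: [0.0, 0.997, -0.081, 0.001]
force: [-0.4, 0.2, 0.1]
opening: 31.9
clock: 13.45
position: [429.8, -111.4, 163.0]
ee_rot: [0.001, 0.997, -0.081, 0.001]
force: [-1.2, 0.2, 5.9]
opening: 11.3
clock: 14.25
position: [428.1, -110.5, 233.5]
ee_rot: [-0.001, 0.999, 0.054, -0.001]
force: [0.2, 0.7, -5.0]
opening: 11.5
now [ 428.1 -110.5  233.5] th 6.22 tiltz [-0.002  0.001 -1.   ] op 11.5 F [ 0.2  0.7 -5. ] | turn -0.2 shift [130.   74.2  -1.5] dist 150
```

```bash
python3 -m jog '16 9 -3 0 0 0; 16 9 0 0 0 0; 16 9 0 0 0 0; 16 9 0 0 0 0; 16 9 0 0 0 0; 16 9 0 0 0 0; 17 10 0 0 0 0; 17 10 0 0 0 0; 0 0 0 0 0 0; 0 0 0 0 0 0'
cat >> h.py <<'E'
def hookx(n,yc,hz,xc=-14):
    s=snap('scene',n);P=cloud(s);Q=P[s['z_map']>0]-np.array([2,2,0]); m=np.hstack([np.array([w2m(a) for a in Q]),Q[:,2:]])
    q=m[(abs(m[:,1]-yc)<35)&(abs(m[:,0]-xc)<60)&(m[:,2]>hz+6.5)&(m[:,2]<hz+13.5)]
    lo,hi=np.percentile(q[:,0],[0.5,99.5]); print('hook x from tab',round(lo+44,1),'from lip',round(hi-16,1),'y',np.percentile(q[:,1],[.5,99.5]).round(1),len(q))
E
python3 - <<'E'
from h import *
p=m2w(-94,-160); goto(*p,234,6.4); hookx('s7',-160,190,-74)
E
```

```text
clock: 15.25
position: [565.7, -169.6, 236.5]
ee_rot: [-0.001, 0.998, 0.055, -0.001]
force: [-0.4, 0.5, -4.9]
opening: 11.9
now [ 565.7 -169.6  236.5] th 6.31 tiltz [-0.002  0.001 -1.   ] op 11.9 F [-0.4  0.5 -4.9] | turn -0.1 shift [-0.1  0.2  2.5] dist 3
hook x from tab -57.7 from lip -60.8 y [-178.4 -142.6] 225
```

```bash
python3 -m jog '12 0 0 0 0 0; 12 0 0 0 0 0; 12 0 0 0 0 0; 12 0 0 0 0 0; 12 0 0 0 0 0; 0 0 0 0 0 0; 0 0 0 0 0 0'
python3 - <<'E'
from h import *
p=m2w(-34,-160); goto(*p,234,6.4); hookx('s8',-160,190)
E
```

```text
clock: 16.0
position: [625.1, -162.9, 237.3]
ee_rot: [-0.0, 0.998, 0.056, -0.001]
force: [-0.4, 1.1, -5.6]
opening: 11.8
now [ 625.1 -162.9  237.3] th 6.39 tiltz [-0.001  0.    -1.   ] op 11.8 F [-0.4  1.1 -5.6] | turn -0.0 shift [0.1 0.2 3.3] dist 3
hook x from tab 0.8 from lip -0.9 y [-177.8 -143. ] 255
```

```bash
python3 -m jog '0 0 6 0 0 0; 0 0 6 0 0 0; 0 0 6 0 0 0; 0 0 6 0 0 0; 0 0 4 0 0 0; 0 0 0 0 0 0; 0 0 0 0 0 0'
python3 - <<'E'
from h import *
p=m2w(-34,158); goto(*p,208,6.4); hookx('s9',-160,160)
E
```

```text
clock: 16.75
position: [626.1, -163.3, 209.6]
ee_rot: [0.0, 0.998, 0.056, 0.0]
force: [0.7, 0.1, -6.3]
opening: 11.9
now [ 626.1 -163.3  209.6] th 6.4 tiltz [ 0. -0. -1.] op 11.9 F [ 0.7  0.1 -6.3] | turn 0.0 shift [  -0.8 -318.3    1.6] dist 318
hook x from tab 3.0 from lip -0.3 y [-178.9 -141.5] 239
```

```bash
python3 -m jog '0 0 1.5 0 0 0; 0 0 0 0 0 0; 0 0 0 0 0 0'
python3 -m jog '0 -10 0 0 0 0; 0 -20 0 0 0 0; 0 -20 0 0 0 0; 0 -20 0 0 0 0; 0 -20 0 0 0 0; 0 -20 0 0 0 0; 0 -20 0 0 0 0; 0 -20 0 0 0 0; 0 0 0 0 0 0'
python3 - <<'E'
from h import *
p=m2w(-34,158); goto(*p,208,6.4)
E
```

```text
clock: 17.1
position: [626.2, -163.3, 208.6]
ee_rot: [0.0, 0.998, 0.056, 0.0]
force: [-0.8, -0.0, -2.1]
opening: 12.1
clock: 18.0
position: [608.7, -9.5, 208.5]
ee_rot: [-0.002, 0.998, 0.058, 0.0]
force: [-0.8, 3.9, 0.8]
opening: 11.6
now [608.7  -9.5 208.5] th 6.63 tiltz [-0.     0.004 -1.   ] op 11.6 F [-0.8  3.9  0.8] | turn 0.2 shift [  -0.7 -163.5    0.5] dist 164
```

```bash
python3 -m jog '0 -20 0 0 0 0; 0 -20 0 0 0 0; 0 -20 0 0 0 0; 0 -20 0 0 0 0; 0 -20 0 0 0 0; 0 -20 0 0 0 0; 0 -20 0 0 0 0; 0 -20 0 0 0 0; 0 -3 0 0 0 0; 0 0 0 0 0 0'
python3 - <<'E'
from h import *
p=m2w(-34,158); goto(*p,208,6.4)
snap('scene','s10')
s=load('s10'); a=s['img'][200:380,240:480]; cv2.imwrite('pics/v10.png',cv2.resize(a,(800,600)))
E
```

```text
clock: 19.0
position: [590.9, 148.9, 208.5]
ee_rot: [-0.001, 0.998, 0.056, 0.0]
force: [-0.7, 2.7, 2.0]
opening: 11.6
now [590.9 148.9 208.5] th 6.47 tiltz [ 0.     0.002 -1.   ] op 11.6 F [-0.7  2.7  2. ] | turn 0.1 shift [-0.7 -4.2  0.5] dist 4
```

View pics/v10.png

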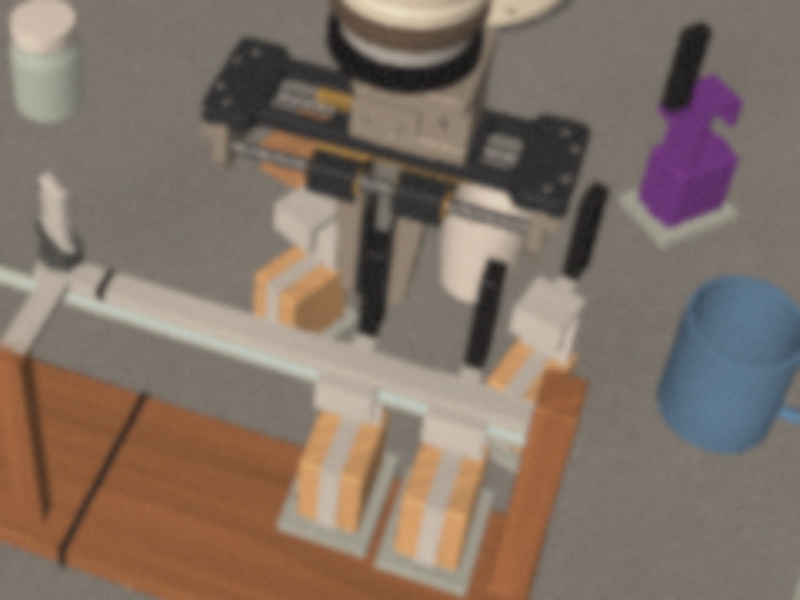

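```bash
python3 -m jog '0 -4 0 0 0 0; 0 0 0 0 0 0' 
python3 -m jog '0 0 0 0 0 0; 0 0 0 0 0 0; 0 0 0 0 0 0; 0 0 0 0 0 0; 0 0 -15 0 0 0; 0 0 -25 0 0 0; 0 0 -25 0 0 0; 0 0 -25 0 0 0; -30 0 0 0 0 0; -30 0 0 0 0 0; 0 0 0 0 0 0; 0 0 0 0 0 0' 0.3
python3 - <<'E'
from h import *
snap('scene','s11');snap('top','t11')
carriers(load('t11'),load('s11'),[(447,68),(452,236)]) 
goto(447,68,163,-20)
a=load('s11')['img'][130:430,150:550]; cv2.imwrite('pics/v11.png',cv2.resize(a,(800,600)))
E
```

```text
clock: 19.25
position: [591.0, 150.4, 208.5]
ee_rot: [0.001, 0.998, 0.055, 0.0]
force: [-0.6, -3.1, 2.6]
opening: 11.7
clock: 20.45
position: [531.3, 145.2, 299.4]
ee_rot: [-0.0, 0.998, 0.056, 0.001]
force: [-0.4, -1.0, -0.4]
opening: 32.0
(447, 68) top [321, 448.4, 62.1, 164.3, 152.3, 4.1] [77, 480.0, 55.8, 40.0, 56.4, 69.7] [117, 463.8, 62.5, 33.8, 59.5, 68.5]
(447, 68) scene [61, 450.4, 84.6, 64.7, 145.4, 33.8] [278, 449.4, 85.4, 46.1, 148.1, 56.4] [216, 469.2, 64.8, 35.6, 60.2, 70.9]
(447, 68) both [382, 448.8, 68.0, 160.1, 160.9, 83.7] [355, 446.9, 81.7, 54.9, 148.1, 56.4] [333, 467.0, 64.0, 39.2, 64.3, 69.6]
(452, 236) top [125, 493.4, 237.7, 77.8, 121.0, 3.0] [94, 485.0, 223.1, 55.8, 38.2, 2.6] [124, 471.7, 228.8, 34.3, 51.5, 84.3]
(452, 236) scene [74, 443.2, 259.3, 152.2, 119.2, 16.3] [289, 435.6, 247.6, 138.7, 131.6, 23.2] [244, 474.4, 233.2, 34.5, 60.4, 80.8]
(452, 236) both [199, 458.8, 249.0, 140.4, 147.8, 88.2] [383, 436.0, 247.5, 138.7, 132.2, 22.6] [368, 474.1, 230.9, 39.0, 59.3, 84.3]
now [531.9 145.1 298.8] th 6.4 tiltz [ 0.001  0.    -1.   ] op 32.0 F [-0.  -0.9  0.1] | turn 26.4 shift [-53.4 101.5 135.8] dist 178
```

View pics/v11.png

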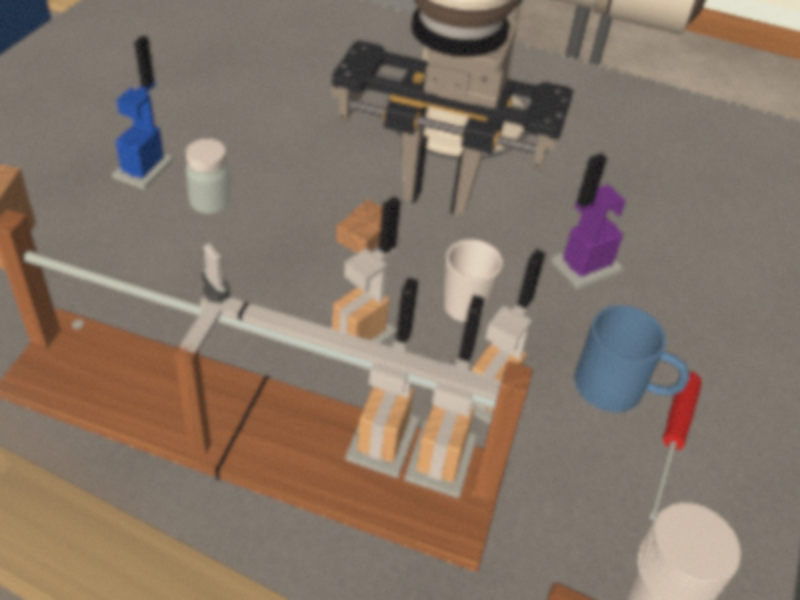

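```bash
python3 -m jog '0 0 0 0 0 6.7; 0 0 0 0 0 6.7; 0 0 0 0 0 6.7; 0 0 0 0 0 6.6; -14 25 0 0 0 0; -13 25 0 0 0 0; -13 25 0 0 0 0; -13 24 0 0 0 0; 0 0 20 0 0 0; 0 0 20 0 0 0; 0 0 20 0 0 0; 0 0 0 0 0 0'
python3 - <<'E'
from h import *
goto(448.2,70.5,163,-20.3)
E
```

```text
clock: 21.75
position: [446.0, 70.6, 235.7]
ee_rot: [0.0, 0.984, -0.176, -0.003]
force: [-0.4, -0.1, -0.7]
opening: 32.0
now [446.   70.6 235.7] th -20.32 tiltz [-0.005  0.001 -1.   ] op 32.0 F [-0.4 -0.1 -0.7] | turn -0.0 shift [ 2.1 -0.7 72.7] dist 73
```

```bash
python3 -m jog '1 0 0 0 0 0; 0 0 25 0 0 0; 0 0 25 0 0 0; 0 0 22 0 0 0; 0 0 0 0 0 0; 0 0 0 0 0 0'
python3 -m jog '0 0 0 0 0 0; 0 0 0 0 0 0; 0 0 0 0 0 0; 0 0 0 0 0 0; 0 0 0 0 0 0' 1
python3 -m jog '0 0 -18 0 0 0; 0 0 -18 0 0 0; 0 0 -18 0 0 0; 0 0 -22 0 0 0; 0 0 0 0 0 -6.7; 0 0 0 0 0 -6.7; 0 0 0 0 0 -6.7; 0 0 0 0 0 -6.6; 0 0 0 0 0 0; 0 0 0 0 0 0'
python3 - <<'E'
from h import *
p=m2w(-94,70); goto(*p,237,6.4)
p=m2w(-94,-160); goto(*p,237,6.4)
E
```

```text
clock: 22.35
position: [449.0, 70.2, 167.6]
ee_rot: [-0.0, 0.984, -0.176, 0.001]
force: [0.3, -0.3, 0.7]
opening: 32.0
clock: 22.85
position: [448.8, 70.5, 167.3]
ee_rot: [-0.0, 0.984, -0.176, 0.001]
force: [-0.1, 2.0, 5.2]
opening: 11.7
clock: 23.85
position: [447.1, 70.3, 241.0]
ee_rot: [-0.0, 0.999, 0.054, -0.001]
force: [0.9, -0.4, -5.0]
opening: 11.9
now [447.1  70.3 241. ] th 6.24 tiltz [-0.003 -0.    -1.   ] op 11.9 F [ 0.9 -0.4 -5. ] | turn -0.2 shift [91.1 21.8  4. ] dist 94
now [447.1  70.3 241. ] th 6.24 tiltz [-0.003 -0.    -1.   ] op 11.9 F [ 0.9 -0.4 -5. ] | turn -0.2 shift [ 91.1 251.8   4. ] dist 268
```

```bash
python3 -m jog '18 4 0 0 0 0; 18 4 0 0 0 0; 18 4 0 0 0 0; 18 5 0 0 0 0; 18 5 0 0 0 0; 0 25 0 0 0 0; 0 25 0 0 0 0; 0 25 0 0 0 0; 0 25 0 0 0 0; 0 25 0 0 0 0; 0 25 0 0 0 0'
python3 -m jog '0 25 0 0 0 0; 0 25 0 0 0 0; 0 20 0 0 0 0; 0 10 0 0 0 0; 0 0 0 0 0 0; 0 0 0 0 0 0'
python3 - <<'E'
from h import *
p=m2w(-94,-160); goto(*p,240,6.4); hookx('s12',-160,189,-74)
E
```

```text
clock: 24.95
position: [556.1, -91.6, 241.3]
ee_rot: [-0.0, 0.999, 0.055, -0.001]
force: [0.6, 0.5, -4.8]
opening: 11.5
clock: 25.55
position: [565.3, -169.2, 241.9]
ee_rot: [-0.001, 0.998, 0.056, -0.0]
force: [0.7, 0.3, -5.1]
opening: 11.8
now [ 565.3 -169.2  241.9] th 6.4 tiltz [-0.001  0.001 -1.   ] op 11.8 F [ 0.7  0.3 -5.1] | turn 0.0 shift [0.2 0.6 1.9] dist 2
hook x from tab -60.8 from lip -62.7 y [-177.9 -142.3] 236
```

```bash
python3 -m jog '12 0 0 0 0 0; 12 0 0 0 0 0; 13 0 0 0 0 0; 13 0 0 0 0 0; 12 0 0 0 0 0; 0 0 0 0 0 0; 0 0 0 0 0 0; 0 0 0 0 0 0'
python3 - <<'E'
from h import *
p=m2w(-34,-160); goto(*p,212,6.4); hookx('s13',-160,189)
E
```

```text
clock: 26.4
position: [626.5, -162.8, 242.1]
ee_rot: [-0.0, 0.998, 0.056, -0.0]
force: [-0.3, 0.2, -5.6]
opening: 11.4
now [ 626.5 -162.8  242.1] th 6.42 tiltz [-0.001  0.    -1.   ] op 11.4 F [-0.3  0.2 -5.6] | turn 0.0 shift [-1.3  0.2 30.1] dist 30
hook x from tab -0.5 from lip -1.6 y [-178.7 -142.7] 269
```

```bash
python3 -m jog '0 0 6 0 0 0; 0 0 6 0 0 0; 0 0 6 0 0 0; 0 0 6 0 0 0; 0 0 4 0 0 0; 0 0 0 0 0 0; 0 0 0 0 0 0'
python3 -m jog '0 0 1 0 0 0; 0 0 0 0 0 0; 0 0 0 0 0 0'
python3 - <<'E'
from h import *
p=m2w(-34,98); goto(*p,212,6.4); hookx('s14',-160,160)
E
```

```text
clock: 27.15
position: [627.1, -163.2, 214.1]
ee_rot: [0.0, 0.998, 0.056, 0.0]
force: [0.9, -0.1, -5.2]
opening: 12.1
clock: 27.45
position: [627.2, -163.2, 213.4]
ee_rot: [0.0, 0.998, 0.056, 0.0]
force: [0.2, 0.4, -3.5]
opening: 11.8
now [ 627.2 -163.2  213.4] th 6.4 tiltz [ 0.001 -0.    -1.   ] op 11.8 F [ 0.2  0.4 -3.5] | turn 0.0 shift [  -2.  -258.4    1.4] dist 258
hook x from tab 1.0 from lip -1.6 y [-184.4 -133.8] 266
```

```bash
python3 -m jog '0 -10 0.5 0 0 0; 0 -20 0 0 0 0; 0 -20 0 0 0 0; 0 -20 0 0 0 0; 0 -20 0 0 0 0; 0 -20 0 0 0 0; 0 -20 0 0 0 0; 0 -20 0 0 0 0; 0 0 0 0 0 0'
python3 -m jog '0 -20 0 0 0 0; 0 -20 0 0 0 0; 0 -20 0 0 0 0; 0 -20 0 0 0 0; 0 -20 0 0 0 0; 0 -5 0 0 0 0; 0 0 0 0 0 0'
python3 - <<'E'
from h import *
p=m2w(-34,98); goto(*p,212,6.4)
snap('scene','s15')
s=load('s15'); a=s['img'][200:380,240:480]; cv2.imwrite('pics/v15.png',cv2.resize(a,(800,600)))
E
```

```text
clock: 28.4
position: [609.9, -9.4, 213.2]
ee_rot: [-0.002, 0.998, 0.058, 0.0]
force: [-0.8, 4.2, 1.5]
opening: 11.9
clock: 29.1
position: [598.7, 90.9, 213.2]
ee_rot: [-0.0, 0.998, 0.056, 0.0]
force: [-0.8, 1.5, 3.6]
opening: 11.5
now [598.7  90.9 213.2] th 6.47 tiltz [ 0.001  0.001 -1.   ] op 11.5 F [-0.8  1.5  3.6] | turn 0.1 shift [-1.9 -2.6  1.2] dist 3
```

View pics/v15.png

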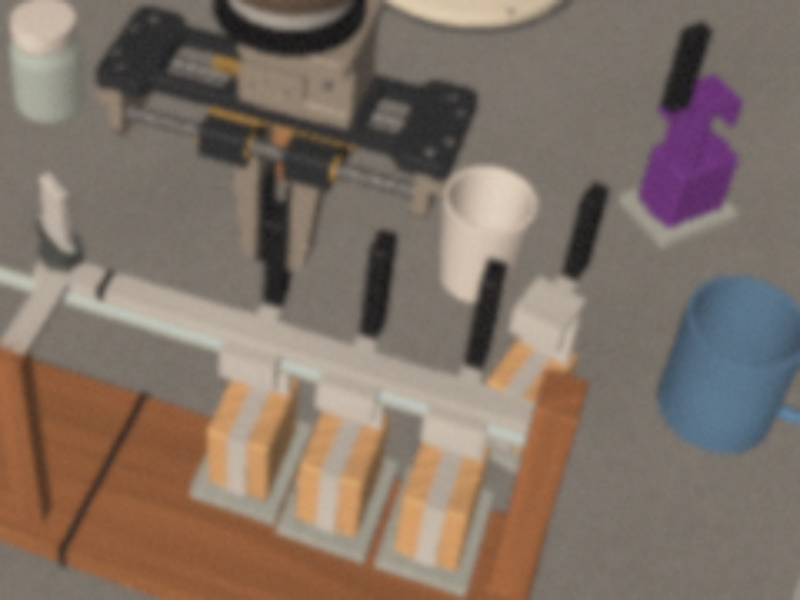

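```bash
python3 -m jog '0 -4 0 0 0 0; 0 0 0 0 0 0' 
python3 -m jog '0 0 0 0 0 0; 0 0 0 0 0 0; 0 0 0 0 0 0; 0 0 0 0 0 0; 0 0 -15 0 0 0; 0 0 -25 0 0 0; 0 0 -25 0 0 0; 0 0 -25 0 0 0; -30 0 0 0 0 0; -30 0 0 0 0 0; 0 0 0 0 0 0; 0 0 0 0 0 0' 0.3
python3 - <<'E'
from h import *
snap('scene','s16');snap('top','t16')
carriers(load('t16'),load('s16'),[(452,236)]) 
goto(455.5,235,163,-9)
a=load('s16')['img'][130:430,150:550]; cv2.imwrite('pics/v16.png',cv2.resize(a,(800,600)))
E
```

```text
clock: 29.35
position: [598.6, 92.9, 213.1]
ee_rot: [0.001, 0.998, 0.055, 0.0]
force: [0.5, -4.8, 3.7]
opening: 11.9
clock: 30.55
position: [538.9, 87.6, 303.9]
ee_rot: [0.0, 0.998, 0.056, 0.001]
force: [0.4, 0.0, 0.3]
opening: 32.3
(452, 236) top [174, 468.6, 250.1, 125.6, 169.0, 40.5] [47, 458.0, 253.0, 37.1, 135.1, 35.8]
(452, 236) scene [67, 475.3, 276.0, 37.3, 142.9, 50.1] [289, 435.6, 247.4, 139.8, 131.1, 23.2] [239, 473.7, 233.1, 34.5, 59.0, 81.4]
(452, 236) both [241, 468.6, 250.1, 125.6, 169.0, 40.5] [336, 433.5, 229.9, 130.9, 141.4, 44.6] [239, 473.7, 233.1, 34.5, 59.0, 81.4]
now [539.4  87.5 303.3] th 6.4 tiltz [ 0.001  0.    -1.   ] op 32.1 F [-1.1  0.3  0.5] | turn 15.4 shift [-106.  -132.5  140.3] dist 220
```

View pics/v16.png

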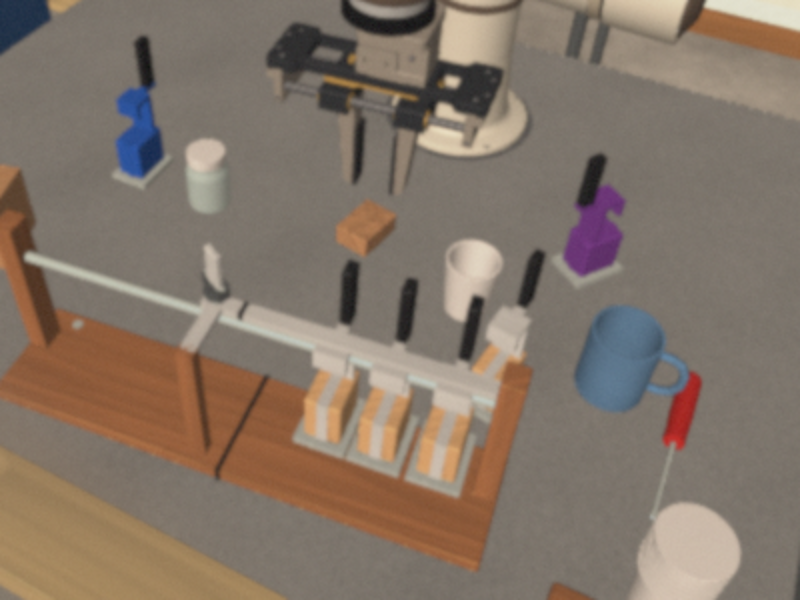

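```bash
python3 -m jog '0 0 0 0 0 7.6; 0 0 0 0 0 7.6; -22 -26 0 0 0 0; -22 -26 0 0 0 0; -22 -26 0 0 0 0; -22 -26 0 0 0 0; -21 -27 0 0 0 0; 0 0 20 0 0 0; 0 0 20 0 0 0; 0 0 20 0 0 0; 0 0 0 0 0 0; 0 0 0 0 0 0'
python3 - <<'E'
from h import *
goto(452.5,234.2,163,-8.8)
snap('scene','s17'); a=load('s17')['img'][190:350,340:540]; cv2.imwrite('pics/v17.png',cv2.resize(a,(750,600)))
E
```

```text
clock: 31.85
position: [451.4, 233.8, 243.0]
ee_rot: [0.0, 0.997, -0.077, -0.0]
force: [-0.1, -0.0, -0.1]
opening: 32.1
now [451.4 233.8 243. ] th -8.8 tiltz [-0.  0. -1.] op 32.1 F [-0.1 -0.  -0.1] | turn -0.0 shift [ 1.  -0.6 80. ] dist 80
```

View pics/v17.png

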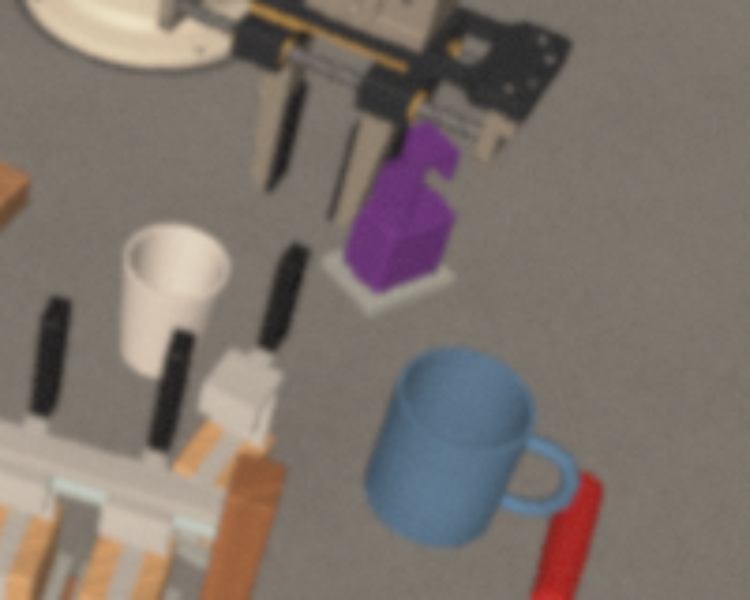

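```bash
python3 -m jog '0 0 0 0 0 0; 0 0 27 0 0 0; 0 0 27 0 0 0; 0 0 26 0 0 0; 0 0 0 0 0 0; 0 0 0 0 0 0'
python3 -m jog '0 0 0 0 0 0; 0 0 0 0 0 0; 0 0 0 0 0 0; 0 0 0 0 0 0; 0 0 0 0 0 0' 1
python3 -m jog '0 0 -18 0 0 0; 0 0 -18 0 0 0; 0 0 -18 0 0 0; 0 0 -22 0 0 0; 0 0 0 0 0 -7.6; 0 0 0 0 0 -7.6; 0 0 0 0 0 0; 0 0 0 0 0 0'
python3 - <<'E'
from h import *
p=m2w(-144,-160); goto(*p,237,6.4)
E
```

```text
clock: 32.5
position: [451.4, 233.8, 163.8]
ee_rot: [-0.0, 0.997, -0.077, 0.0]
force: [0.2, -0.8, -0.1]
opening: 32.2
clock: 33.0
position: [451.8, 234.4, 164.0]
ee_rot: [-0.001, 0.997, -0.077, 0.001]
force: [0.7, 2.3, 5.7]
opening: 11.5
clock: 33.8
position: [449.9, 233.2, 237.2]
ee_rot: [0.001, 0.999, 0.054, -0.002]
force: [-0.6, 0.2, -4.2]
opening: 11.8
now [449.9 233.2 237.2] th 6.22 tiltz [-0.003 -0.001 -1.   ] op 11.8 F [-0.6  0.2 -4.2] | turn -0.2 shift [2.010e+01 4.133e+02 2.000e-01] dist 414
```

```bash
python3 -m jog '10 10 0 0 0 0; 10 28 0 0 0 0; 0 30 0 0 0 0; 0 30 0 0 0 0; 0 30 0 0 0 0; 0 30 0 0 0 0; 0 30 0 0 0 0; 0 30 0 0 0 0; 0 30 0 0 0 0; 0 30 0 0 0 0; 0 30 0 0 0 0; 0 30 0 0 0 0'
python3 -m jog '0 30 0 0 0 0; 0 30 0 0 0 0; 0 15 0 0 0 0; 15 0 0 0 0 0; 18 0 0 0 0 0; 17 0 0 0 0 0; 0 0 0 0 0 0; 0 0 0 0 0 0'
python3 - <<'E'
from h import *
p=m2w(-94,-160); goto(*p,237,6.4); hookx('s18',-160,189,-74)
E
```

```text
clock: 35.0
position: [508.4, -102.4, 238.3]
ee_rot: [0.0, 0.999, 0.055, -0.0]
force: [0.4, -0.3, -4.2]
opening: 11.6
clock: 35.8
position: [566.1, -168.9, 238.1]
ee_rot: [-0.0, 0.998, 0.056, -0.001]
force: [-0.4, -0.6, -4.6]
opening: 11.7
now [ 566.1 -168.9  238.1] th 6.4 tiltz [-0.001  0.    -1.   ] op 11.7 F [-0.4 -0.6 -4.6] | turn -0.0 shift [-0.6  0.8  1.1] dist 1
hook x from tab -58.5 from lip -60.5 y [-178.3 -142.2] 239
```

```bash
python3 -m jog '12 0 0 0 0 0; 12 0 0 0 0 0; 12 0 0 0 0 0; 12 0 0 0 0 0; 12 0 0 0 0 0; 0 0 0 0 0 0; 0 0 0 0 0 0; 0 0 0 0 0 0'
python3 - <<'E'
from h import *
p=m2w(-34,-160); goto(*p,209,6.4); hookx('s19',-160,189)
E
```

```text
clock: 36.65
position: [625.3, -162.4, 238.6]
ee_rot: [-0.0, 0.998, 0.056, -0.0]
force: [-0.7, -0.1, -4.3]
opening: 11.7
now [ 625.3 -162.4  238.6] th 6.38 tiltz [-0.001  0.    -1.   ] op 11.7 F [-0.7 -0.1 -4.3] | turn -0.0 shift [-0.1  0.7 29.6] dist 30
hook x from tab -0.2 from lip -2.0 y [-177.7 -142.4] 264
```

```bash
python3 -m jog '0 0 6 0 0 0; 0 0 6 0 0 0; 0 0 6 0 0 0; 0 0 6 0 0 0; 0 0 5 0 0 0; 0 0 0 0 0 0; 0 0 0 0 0 0'
python3 - <<'E'
from h import *
p=m2w(-34,38); goto(*p,209,6.4); hookx('s20',-160,160)
s=load('s20'); a=s['img'][180:380,120:480]; cv2.imwrite('pics/v20.png',cv2.resize(a,(800,444)))
E
```

```text
clock: 37.4
position: [626.2, -162.3, 209.6]
ee_rot: [0.0, 0.998, 0.056, 0.0]
force: [0.3, -0.7, -3.2]
opening: 12.2
now [ 626.2 -162.3  209.6] th 6.4 tiltz [ 0. -0. -1.] op 12.2 F [ 0.3 -0.7 -3.2] | turn 0.0 shift [  -1.  -197.3    0.6] dist 197
hook x from tab 1.3 from lip -1.3 y [-177.  -142.2] 258
```

View pics/v20.png

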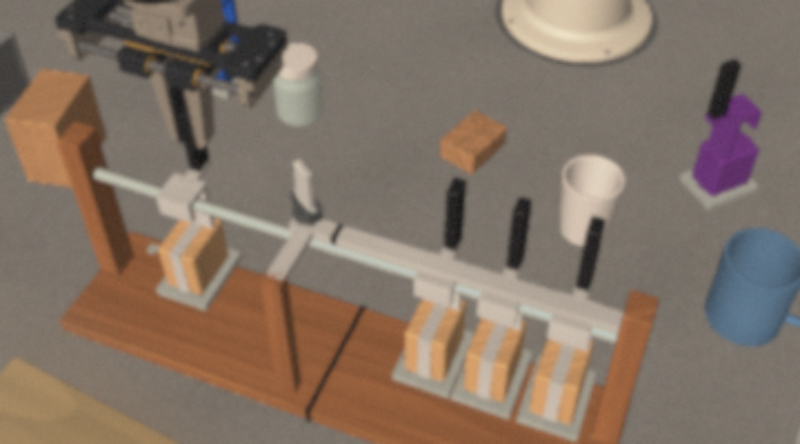

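```bash
python3 -m jog '0 -10 0.5 0 0 0; 0 -20 0 0 0 0; 0 -20 0 0 0 0; 0 -20 0 0 0 0; 0 -20 0 0 0 0; 0 -20 0 0 0 0; 0 -20 0 0 0 0; 0 -20 0 0 0 0; 0 -20 0 0 0 0; 0 -20 0 0 0 0; 0 -9 0 0 0 0; 0 0 0 0 0 0'
python3 - <<'E'
from h import *
p=m2w(-34,38); goto(*p,209,6.4)
snap('scene','s21')
s=load('s21'); a=s['img'][200:380,240:480]; cv2.imwrite('pics/v21.png',cv2.resize(a,(800,600)))
E
```

```text
clock: 38.65
position: [603.5, 38.1, 209.5]
ee_rot: [-0.001, 0.998, 0.057, 0.0]
force: [-0.5, 3.8, 0.6]
opening: 12.1
now [603.5  38.1 209.5] th 6.55 tiltz [ 0.     0.002 -1.   ] op 12.1 F [-0.5  3.8  0.6] | turn 0.2 shift [-0.8  4.4  0.5] dist 4
```

View pics/v21.png

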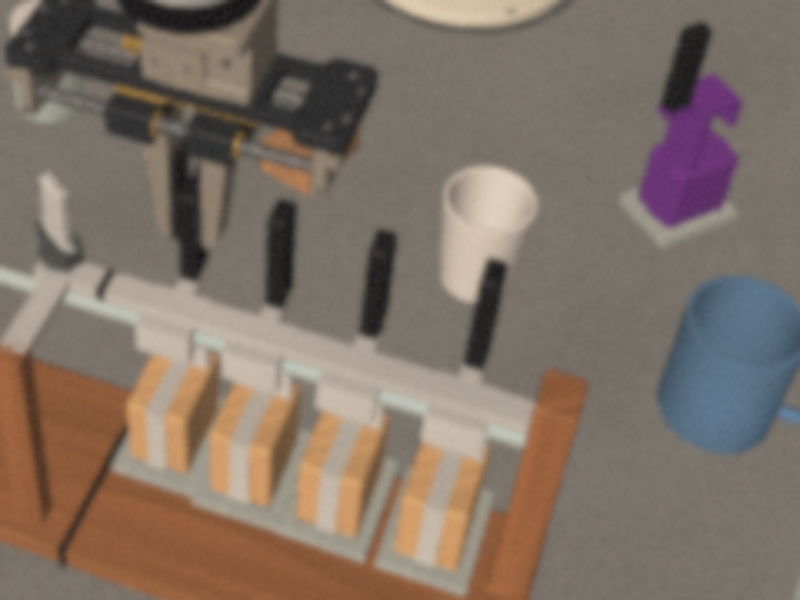

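```bash
python3 -m jog '0 0 0 0 0 0; 0 0 0 0 0 0; 0 0 0 0 0 0; 0 0 0 0 0 0; 0 0 -15 0 0 0; 0 0 -25 0 0 0; 0 0 -25 0 0 0; 0 0 -25 0 0 0; -30 0 0 0 0 0; -30 0 0 0 0 0; -20 0 0 0 0 0; 0 0 0 0 0 0' 0.3
cat >> h.py <<'E'
def lever(n):
    for nm,b in (('scene',(2,2)),('top',(-3,-2))):
        s=snap(nm,nm[0]+n);P=cloud(s);Q=P[s['z_map']>0]-np.array([*b,0])
        q=Q[(np.hypot(Q[:,0]-644.3,Q[:,1]+28.1)<32)&(Q[:,2]>222)&(Q[:,2]<275)]
        if len(q)<10: print(nm,len(q)); continue
        r=cv2.minAreaRect(q[:,:2].astype(np.float32)); print(nm,len(q),np.round(r[0],1),np.round(r[1],1),round(r[2],1),'zmax',np.sort(q[:,2])[-4:].round(1))
        t=q[q[:,2]>q[:,2].max()-10]; r=cv2.minAreaRect(t[:,:2].astype(np.float32)); print('  top part',len(t),np.round(r[0],1),np.round(r[1],1),round(r[2],1))
E
python3 - <<'E'
from h import *
print('bolt axis',m2w(0,-28)); lever('22'); goto(*m2w(0,-28),214,245)
a=load('s22')['img'][230:400,200:430]; b=cv2.resize(load('t22')['img'][110:200,200:430],(800,313))
cv2.imwrite('pics/v22.png',cv2.resize(a,(800,591))); cv2.imwrite('pics/v22t.png',b)
E
```

```text
clock: 39.9
position: [523.4, 26.4, 300.8]
ee_rot: [0.0, 0.998, 0.056, 0.001]
force: [0.6, 0.3, -0.4]
opening: 32.1
bolt axis [644.3211301  -28.12550174]
scene 126 [645.9 -26.8] [22.   7.9] 67.6 zmax [255.2 255.2 255.4 255.7]
  top part 56 [645.9 -26.8] [22.   7.9] 67.6
top 8
now [525.   26.4 300.3] th 6.38 tiltz [ 0.002 -0.    -1.   ] op 32.4 F [ 1.  -0.6  0.2] | turn 121.4 shift [  -1.  -131.2   86.3] dist 157
```

View pics/v22.png

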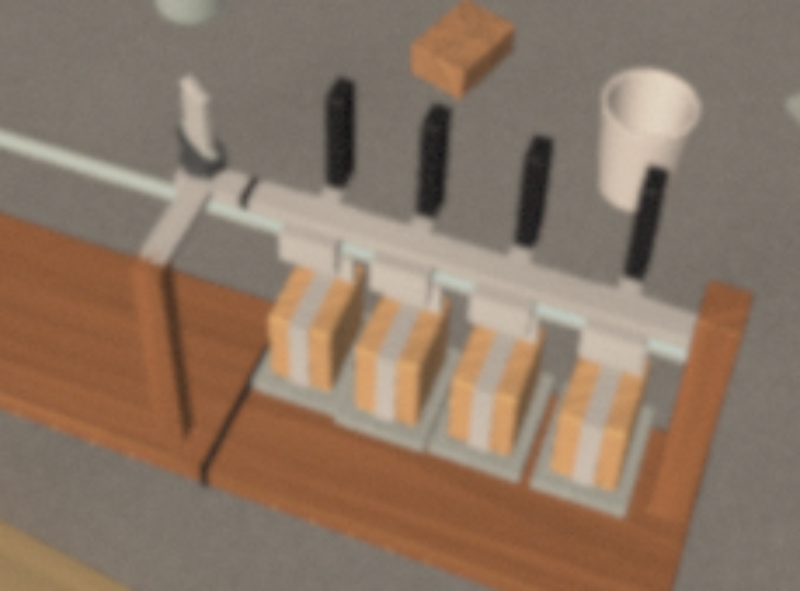

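View pics/v22t.png

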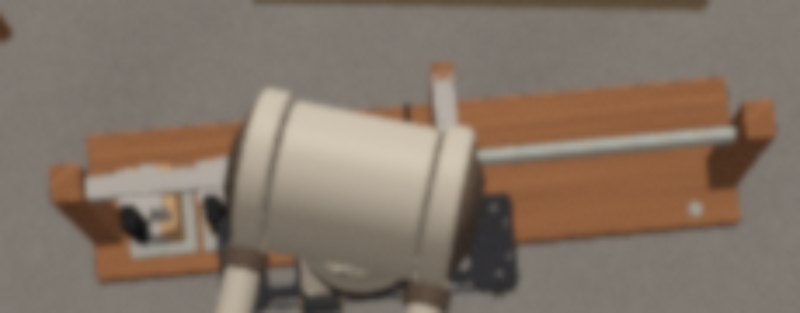

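```bash
python3 -m jog '0 0 0 0 0 -8; 0 0 0 0 0 -8; 0 0 0 0 0 -8; 0 0 0 0 0 -8; 0 0 0 0 0 -8; 0 0 0 0 0 -8; 0 0 0 0 0 -8; 0 0 0 0 0 -8; 0 0 0 0 0 -8; 0 0 0 0 0 -8' 
python3 -m jog '0 0 0 0 0 -8; 0 0 0 0 0 -8; 0 0 0 0 0 -8; 0 0 0 0 0 -8; 0 0 0 0 0 -8; 0 0 0 0 0 -8; 0 0 0 0 0 -8; 0 0 0 0 0 -8; 0 0 0 0 0 -8; 0 0 0 0 0 -8'
python3 -m jog '0 0 0 0 0 -8; 0 0 0 0 0 -8; 0 0 0 0 0 -8; 0 0 0 0 0 -8; 0 0 0 0 0 -8; 0 0 0 0 0 -8; 0 0 0 0 0 -8; 0 0 0 0 0 -8; 0 0 0 0 0 -8; 0 0 0 0 0 -7.6; 0 0 0 0 0 0'
python3 - <<'E'
from h import *
print(robot.observe()['qpos'].round(3)); goto(*m2w(0,-28),214,246); lever('23')
E
```

```text
clock: 41.0
position: [525.5, 26.5, 299.3]
ee_rot: [0.0, 0.727, 0.687, 0.0]
force: [0.0, -0.0, -0.4]
opening: 32.1
clock: 42.0
position: [525.5, 26.5, 299.3]
ee_rot: [0.0, 0.115, 0.993, 0.0]
force: [-0.1, -0.2, -0.0]
opening: 32.0
clock: 43.1
position: [525.4, 26.5, 299.3]
ee_rot: [0.0, -0.545, 0.839, -0.0]
force: [0.1, 0.3, 0.1]
opening: 32.3
[-0.18  -0.014  1.613  0.     1.542 -2.903]
now [525.4  26.5 299.3] th -113.98 tiltz [ 0.  0. -1.] op 32.3 F [0.1 0.3 0.1] | turn 0.0 shift [   1.5 -130.9   85.3] dist 156
scene 123 [645.  -26.9] [23.3  8.4] 62.6 zmax [255.  255.2 255.8 256. ]
  top part 52 [645.2 -27.1] [22.1  7.9] 67.8
top 2
```

```bash
python3 -m jog '0 -22 0 0 0 0; 0 -22 0 0 0 0; 0 -22 0 0 0 0; 0 -22 0 0 0 0; 1 -22 0 0 0 0; 0 -21 0 0 0 0; 0 0 15 0 0 0; 0 0 15 0 0 0; 0 0 0 0 0 0; 0 0 0 0 0 0'
python3 - <<'E'
from h import *
goto(644.8,-27.8,218,246); 
s=snap('scene','s24'); a=s['img'][200:320,190:350]; cv2.imwrite('pics/v24.png',cv2.resize(a,(800,600)))
P=cloud(s);Q=P[s['z_map']>0]-np.array([2,2,0]); q=Q[(np.hypot(Q[:,0]-644,Q[:,1]+28)<50)&(Q[:,2]>272)&(Q[:,2]<300)]
print(cv2.minAreaRect(q[:,:2].astype(np.float32)))
E
```

```text
clock: 44.2
position: [642.6, -27.0, 268.2]
ee_rot: [-0.001, -0.545, 0.839, 0.001]
force: [-0.6, -0.2, 0.5]
opening: 32.1
now [642.6 -27.  268.2] th -114.0 tiltz [-0.002  0.001 -1.   ] op 32.1 F [-0.6 -0.2  0.5] | turn -0.0 shift [-0.2 -2.3 50.2] dist 50
((642.0933227539062, -27.890277862548828), (22.86236000061035, 61.95475769042969), 65.6575927734375)
```

View pics/v24.png

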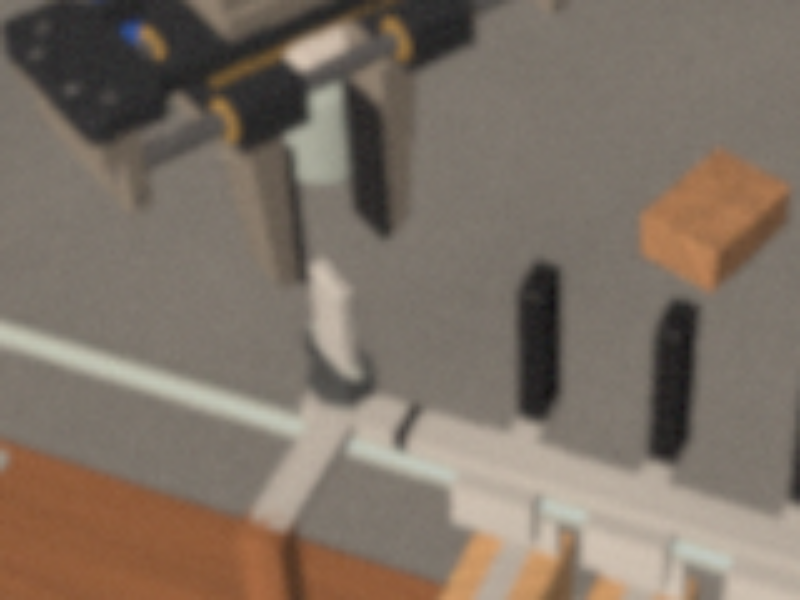

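```bash
python3 -m jog '0 -2.5 0 0 0 0; 0 0 0 0 0 0; 0 0 16 0 0 0; 0 0 17 0 0 0; 0 0 16 0 0 0; 0 0 0 0 0 0; 0 0 0 0 0 0'
python3 -m jog '0 0 0 0 0 0; 0 0 0 0 0 0; 0 0 0 0 0 0; 0 0 0 0 0 0; 0 0 0 0 0 0; 0 0 0 0 0 0' 1
python3 - <<'E'
from h import *
goto(644.8,-27.8,218,246); o=robot.observe(); print(o['ft_torque'],o['qpos'][5])
E
```

```text
clock: 44.95
position: [645.6, -28.6, 219.5]
ee_rot: [-0.0, -0.545, 0.839, 0.0]
force: [-1.0, -0.3, 0.0]
opening: 32.3
clock: 45.55
position: [645.0, -28.1, 221.1]
ee_rot: [-0.001, -0.545, 0.839, 0.001]
force: [-4.4, 1.8, 4.8]
opening: 7.9
now [645.  -28.1 221.1] th -113.99 tiltz [-0.002  0.001 -1.   ] op 7.9 F [-4.4  1.8  4.8] | turn 0.0 shift [-0.2  0.3  3.1] dist 3
[ 0.43605795  0.99856127 -0.13400498] -2.953403989540745
```

```bash
python3 -m jog '0 0 0.36 0 0 8; 0 0 0.36 0 0 8; 0 0 0.36 0 0 8; 0 0 0.36 0 0 8; 0 0 0.36 0 0 8; 0 0 0 0 0 0' 
python3 - <<'E'
from h import *
goto(644.5,-28,219,206); o=robot.observe(); print(o['ft_torque'],o['qpos'][5])
s=snap('scene','s25'); a=s['img'][200:320,190:350]; cv2.imwrite('pics/v25.png',cv2.resize(a,(800,600)))
E
```

```text
clock: 46.15
position: [644.3, -27.3, 219.2]
ee_rot: [-0.002, -0.224, 0.975, 0.001]
force: [-7.7, 3.7, 5.8]
opening: 7.8
now [644.3 -27.3 219.2] th -154.13 tiltz [-0.004  0.002 -1.   ] op 7.8 F [-7.7  3.7  5.8] | turn -0.1 shift [ 0.1 -0.7  0.2] dist 1
[ 0.7954318   1.29971626 -0.12729452] -2.252426929569634
```

View pics/v25.png

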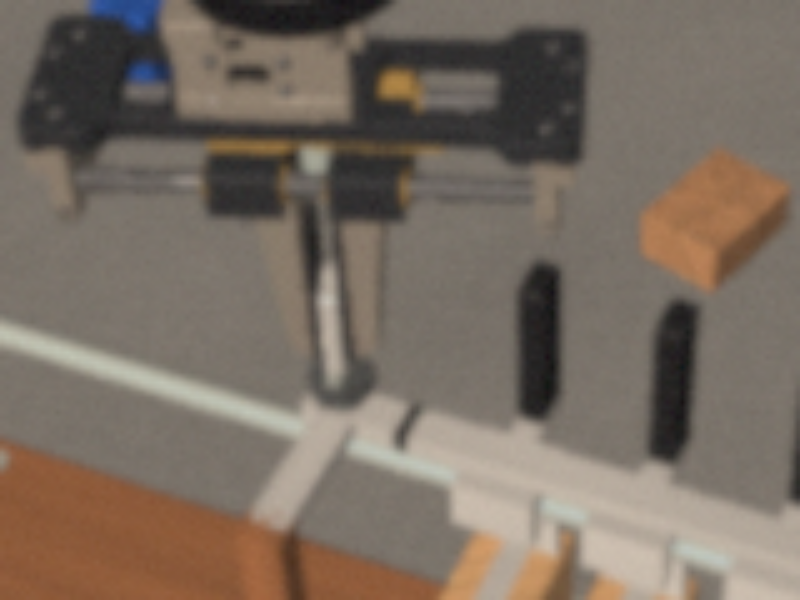

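```bash
python3 -m jog '0.3 0.5 0.36 0 0 8; 0 0 0.36 0 0 8; 0 0 0.36 0 0 8; 0 0 0.36 0 0 8; 0 0 0.36 0 0 8; 0 0 0.36 0 0 8; 0 0 0.36 0 0 8; 0 0 0.36 0 0 8; 0 0 0.36 0 0 8; 0 0 0.36 0 0 8; 0 0 0 0 0 0' 
python3 - <<'E'
from h import *
goto(644.5,-28,215.6,126); o=robot.observe(); print(o['ft_torque'],o['qpos'][5])
E
```

```text
clock: 47.3
position: [644.8, -25.5, 215.6]
ee_rot: [-0.002, 0.455, 0.891, 0.002]
force: [-4.6, 7.7, 4.8]
opening: 7.7
now [644.8 -25.5 215.6] th 125.9 tiltz [-0.001  0.005 -1.   ] op 7.7 F [-4.6  7.7  4.8] | turn -0.1 shift [-1.8 -1.7 -0. ] dist 2
[ 1.42362417  0.67767571 -0.13387354] -0.8558147021552681
```

```bash
python3 -m jog '2 0.4 0.36 0 0 8; 0 0 0.36 0 0 8; 0 0 0.36 0 0 8; 0 0 0.36 0 0 8; 0 0 0.36 0 0 8; 0 0 0.36 0 0 8; 0 0 0 0 0 0' 
python3 - <<'E'
from h import *
goto(644.5,-28,213.4,78); o=robot.observe(); print(o['ft_torque'],o['qpos'][5])
E
```

```text
clock: 48.0
position: [645.7, -25.1, 213.5]
ee_rot: [0.0, 0.777, 0.629, 0.002]
force: [3.1, 4.8, 1.9]
opening: 7.7
now [645.7 -25.1 213.5] th 78.0 tiltz [ 0.003  0.002 -1.   ] op 7.7 F [3.1 4.8 1.9] | turn -0.0 shift [-3.1 -0.6  0.1] dist 3
[ 0.88637227 -0.66848512 -0.10617199] -0.017921276443680578
```

```bash
python3 -m jog '0.6 0 0.36 0 0 8; 0 0 0.36 0 0 8; 0 0 0.36 0 0 8; 0 0 0.36 0 0 8; 0 0 0.36 0 0 8; 0 0 0.36 0 0 8; 0 0 0.36 0 0 8; 0 0 0 0 0 0' 
python3 - <<'E'
from h import *
goto(644.5,-28,211,22); o=robot.observe(); print(o['ft_torque'],o['qpos'][5])
E
```

```text
clock: 48.8
position: [646.8, -25.9, 211.0]
ee_rot: [0.001, 0.982, 0.191, 0.003]
force: [6.6, 1.4, -0.8]
opening: 8.0
now [646.8 -25.9 211. ] th 22.0 tiltz [ 0.006 -0.    -1.   ] op 8.0 F [ 6.6  1.4 -0.8] | turn 0.0 shift [-2.9  1.1  0. ] dist 3
[ 0.26435011 -1.19388347 -0.07949579] 0.9597408527242979
```

```bash
python3 -m jog '0.6 -0.5 0.36 0 0 7; 0 0 0.36 0 0 6; 0 0 0.1 0 0 3; 0 0 0 0 0 0; 0 0 0 0 0 0' 
python3 - <<'E'
from h import *
goto(644.5,-28,210.2,6.4); o=robot.observe(); print(o['ft_torque'],o['qpos'][5])
E
```

```text
clock: 49.3
position: [646.9, -26.3, 210.3]
ee_rot: [0.001, 0.999, 0.054, 0.002]
force: [4.9, -0.7, -1.2]
opening: 7.8
now [646.9 -26.3 210.3] th 6.17 tiltz [ 0.005 -0.002 -1.   ] op 7.8 F [ 4.9 -0.7 -1.2] | turn -0.2 shift [-2.6  1.4  0.1] dist 3
[-0.2460092  -0.99483727  0.10843232] 1.2369147943909287
```

```bash
python3 -m jog '0 0 0 0 0 4; 0 0 0 0 0 0; 0 0 0 0 0 0' 
python3 - <<'E'
from h import *
goto(644.5,-28,210.2,6.4); o=robot.observe(); print(o['ft_torque'],o['qpos'][5])
E
python3 -m jog '0 0 0 0 0 5; 0 0 0 0 0 0; 0 0 0 0 0 0' 
python3 - <<'E'
from h import *
goto(644.5,-28,210.2,6.4); o=robot.observe(); print(o['ft_torque'],o['qpos'][5])
E
```

```text
clock: 49.6
position: [646.9, -26.3, 210.3]
ee_rot: [0.001, 1.0, 0.02, 0.003]
force: [4.3, -1.5, -0.5]
opening: 8.2
now [646.9 -26.3 210.3] th 2.24 tiltz [ 0.005 -0.002 -1.   ] op 8.2 F [ 4.3 -1.5 -0.5] | turn -4.2 shift [-2.6  1.4  0.1] dist 3
[-0.2848278  -0.95579601  0.62847754] 1.3056338045450482
clock: 49.9
position: [647.0, -26.3, 210.3]
ee_rot: [0.001, 1.0, -0.024, 0.003]
force: [5.8, -1.8, -1.2]
opening: 9.0
now [647.  -26.3 210.3] th -2.75 tiltz [ 0.005 -0.003 -1.   ] op 9.0 F [ 5.8 -1.8 -1.2] | turn -9.1 shift [-2.7  1.4  0.1] dist 3
[-0.28987284 -1.03351898  0.75733163] 1.3927276039043053
```

```bash
python3 -m jog '0 0 0 0 0 -7; 0 0 0 0 0 0' 
python3 -m jog '0 0 0 0 0 0; 0 0 0 0 0 0; 0 0 0 0 0 0; 0 0 0 0 0 0; 0 0 -20 0 0 0; 0 0 -25 0 0 0; 0 0 -25 0 0 0; -25 0 0 0 0 0; -30 0 0 0 0 0; -30 0 0 0 0 0; -30 0 0 0 0 0; 0 0 0 0 0 0' 0.3
python3 - <<'E'
from h import *
s=snap('scene','s26');P=cloud(s);Q=P[s['z_map']>0]-np.array([2,2,0])
q=Q[(np.hypot(Q[:,0]-645,Q[:,1]+27)<32)&(Q[:,2]>215)&(Q[:,2]<270)]
for z in (215,225,232): 
    t=q[(q[:,2]>z)]; r=cv2.minAreaRect(t[:,:2].astype(np.float32)); print(len(t),np.round(r[0],1),np.round(r[1],1),round(r[2],1),'zmax',np.sort(t[:,2])[-4:].round(1))
goto(644.5,-28,210.2,6.4)
a=s['img'][200:380,190:430]; cv2.imwrite('pics/v26.png',cv2.resize(a,(800,600)))
E
```

```text
clock: 50.1
position: [647.1, -26.3, 210.3]
ee_rot: [0.001, 0.999, 0.038, 0.003]
force: [4.6, -1.8, -0.2]
opening: 8.0
clock: 51.3
position: [527.8, -33.0, 279.0]
ee_rot: [-0.0, 0.999, 0.035, -0.001]
force: [0.7, -0.7, 0.4]
opening: 32.1
121 [645.2 -26.9] [22.7  8.8] 8.3 zmax [244.  244.2 244.3 244.4]
90 [645.2 -27. ] [22.7  8.7] 8.3 zmax [244.  244.2 244.3 244.4]
69 [645.1 -27. ] [22.6  8.7] 8.3 zmax [244.  244.2 244.3 244.4]
now [529.5 -33.2 279.4] th 3.99 tiltz [ 0. -0. -1.] op 32.1 F [ 1.3 -0.6  0.1] | turn -2.4 shift [114.9   7.7  69.2] dist 134
```

View pics/v26.png

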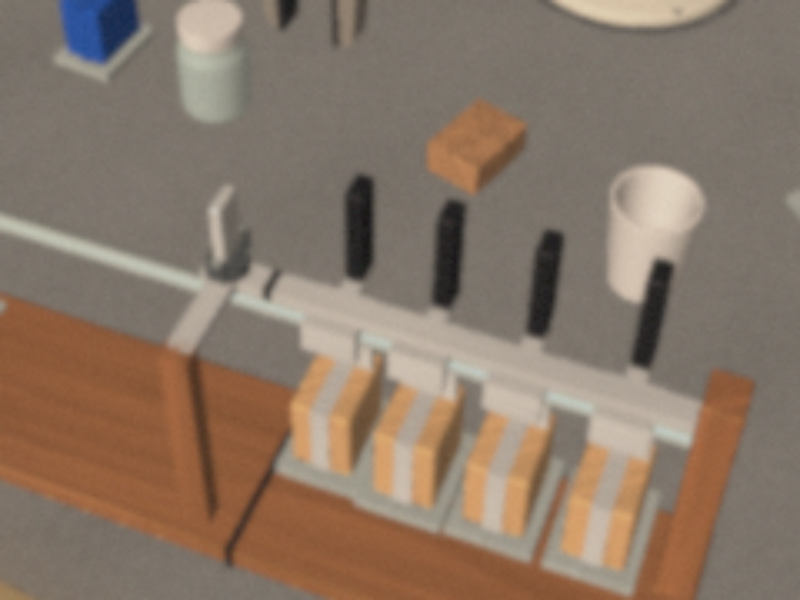

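```bash
python3 - <<'E'
from h import *
goto(*m2w(0,4),229,6.4)
E
python3 -m jog '0 0 0 0 0 -2.4; 0 0 0 0 0 0; 0 0 0 0 0 0; 0 0 0 0 0 0' 1
python3 - <<'E'
from h import *
goto(*m2w(0,4),229,6.4)
E
```

```text
now [529.5 -33.2 279.4] th 3.99 tiltz [ 0. -0. -1.] op 32.1 F [ 1.3 -0.6  0.1] | turn -2.4 shift [114.7 -24.2  50.4] dist 128
clock: 51.75
position: [530.9, -33.2, 279.2]
ee_rot: [-0.0, 0.998, 0.056, 0.0]
force: [-0.7, 0.8, -0.5]
opening: 2.0
now [530.9 -33.2 279.2] th 6.38 tiltz [ 0.  0. -1.] op 2.0 F [-0.7  0.8 -0.5] | turn -0.0 shift [113.3 -24.4  50.2] dist 126
```

```bash
python3 -m jog '0 -24 0 0 0 0; 28 0 0 0 0 0; 28 0 0 0 0 0; 28 0 0 0 0 0; 28 0 0 0 0 0; 0 0 0 0 0 0; 0 0 16 0 0 0; 0 0 16 0 0 0; 0 0 16 0 0 0; 0 0 0 0 0 0; 0 0 0 0 0 0'
python3 - <<'E'
from h import *
goto(*m2w(0,4),229,6.4); print(robot.observe()['opening'])
s=snap('scene','s27'); a=s['img'][200:320,190:350]; cv2.imwrite('pics/v27.png',cv2.resize(a,(800,600)))
E
```

```text
clock: 52.85
position: [638.2, 3.1, 230.5]
ee_rot: [-0.0, 0.998, 0.056, -0.001]
force: [0.4, -0.5, 0.3]
opening: 0.6
now [638.2   3.1 230.5] th 6.39 tiltz [-0.001  0.    -1.   ] op 0.6 F [ 0.4 -0.5  0.3] | turn -0.0 shift [ 2.6 -0.3  1.5] dist 3
0.6254630934648728
```

View pics/v27.png

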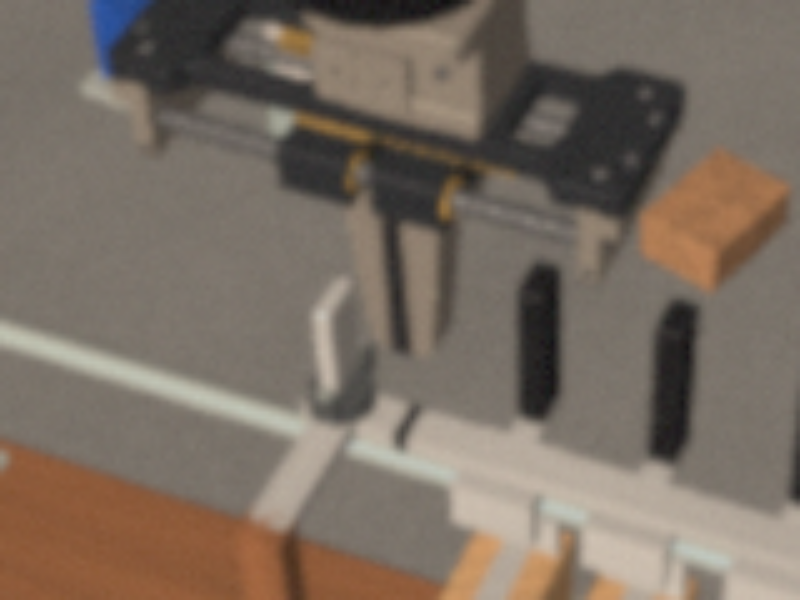

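```bash
python3 -m jog '2 8 0 0 0 0; 0 8 1 0 0 0; 0 8 1 0 0 0; 0 7 5 0 0 0; 0 6 5 0 0 0; 0 8 4 0 0 0; 0 7 4 0 0 0; 0 0 0 0 0 0; 0 0 0 0 0 0'
python3 - <<'E'
from h import *
goto(*m2w(0,-48),206,6.4)
s=snap('scene','s28'); a=s['img'][200:320,190:350]; cv2.imwrite('pics/v28.png',cv2.resize(a,(800,600)))
E
```

```text
clock: 53.8
position: [646.4, -48.9, 210.5]
ee_rot: [0.0, 0.998, 0.056, -0.001]
force: [0.3, -0.1, 0.2]
opening: 0.2
now [646.4 -48.9 210.5] th 6.38 tiltz [-0.001 -0.    -1.   ] op 0.2 F [ 0.3 -0.1  0.2] | turn -0.0 shift [ 0.3 -0.8  4.5] dist 5
```

View pics/v28.png

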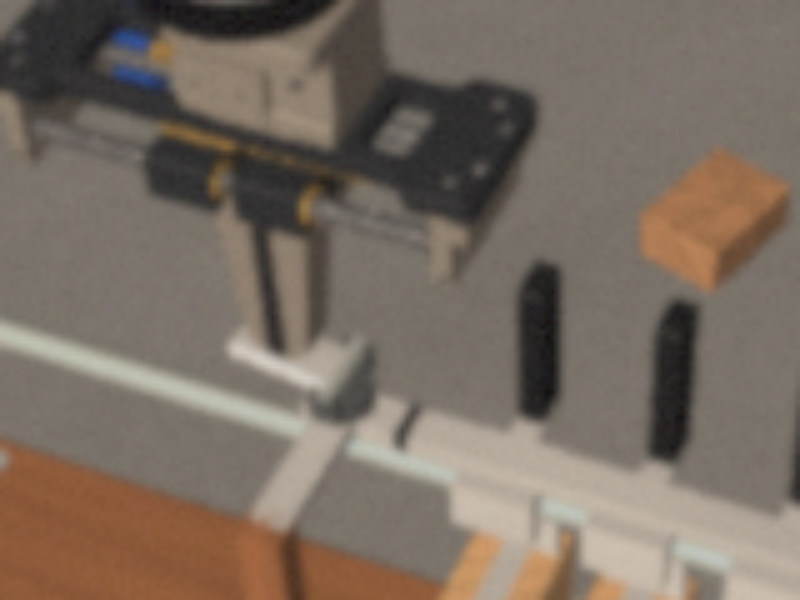

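```bash
python3 -m jog '0 3 2 0 0 0; 0 0 2 0 0 0; 0 0 0 0 0 0; 0 0 0 0 0 0'
python3 -m jog '0 0 1.5 0 0 0; 0 0 0 0 0 0; 0 0 0 0 0 0'
python3 -m jog '0 0 1.5 0 0 0; 0 0 0 0 0 0; 0 0 0 0 0 0'

```

```text
clock: 54.25
position: [647.1, -51.4, 207.2]
ee_rot: [0.0, 0.998, 0.056, 0.0]
force: [-0.1, -0.2, 1.1]
opening: 0.5
clock: 54.55
position: [647.3, -51.6, 206.3]
ee_rot: [0.0, 0.998, 0.056, 0.0]
force: [-0.4, -1.0, 4.4]
opening: 0.4
clock: 54.85
position: [647.5, -51.7, 205.8]
ee_rot: [0.001, 0.998, 0.056, 0.001]
force: [-2.3, -1.0, 7.9]
opening: 0.3
```

```bash
python3 -m jog '0 0 1 0 0 0; 0 0 0 0 0 0; 0 0 -20 0 0 0; 0 0 -30 0 0 0; 0 0 -30 0 0 0; 0 0 -30 0 0 0; -30 0 0 0 0 0; -40 0 0 0 0 0; -40 0 0 0 0 0; -40 0 0 0 0 0; -40 0 0 0 0 0; 0 0 0 0 0 0'
python3 - <<'E'
from h import *
s=snap('scene','s30'); t=snap('top','t30'); a=s['img'][200:380,190:430]; cv2.imwrite('pics/v30.png',cv2.resize(a,(800,600)))
cv2.imwrite('pics/v30s.png',s['img'])
P=cloud(s);Q=P[s['z_map']>0]-np.array([2,2,0]); m=np.hstack([np.array([w2m(a) for a in Q]),Q[:,2:]])
q=m[(abs(m[:,0])<14)&(m[:,1]>-78)&(m[:,1]<-20)&(m[:,2]>185)]
for y in range(-76,-20,8):
    k=q[(q[:,1]>=y)&(q[:,1]<y+8)]; print(y,len(k),k[:,2].max().round(1) if len(k) else '',np.median(k[:,2]).round(1) if len(k) else '')
for yc in (41,98,156,218):
    b=m[(abs(m[:,1]-yc)<26)&(m[:,0]>-60)&(m[:,0]<50)]
    k=b[(b[:,2]>46)&(b[:,2]<57)]; f=b[(b[:,2]>195)&(b[:,2]<245)&(b[:,0]<-15)]; bb=b[(b[:,2]>107)&(b[:,2]<114)]
    print(yc,'block top y',bb[:,1].min().round(1),bb[:,1].max().round(1),'x',bb[:,0].max().round(1),'tab',f.mean(0).round(1),f[:,2].max().round(1))
E
```

```text
clock: 56.05
position: [454.8, -71.8, 312.1]
ee_rot: [-0.001, 0.998, 0.055, -0.001]
force: [0.5, 0.3, 0.2]
opening: 0.6
-76 14 208.6 205.4
-68 41 208.0 205.2
-60 39 207.4 205.1
-52 45 207.1 204.6
-44 42 205.9 203.8
-36 44 206.7 203.5
-28 77 205.2 198.5
41 block top y 20.7 61.3 x 31.0 tab [-31.4  42.9 224.4] 244.9
98 block top y 76.3 116.8 x 32.8 tab [-32.8  97.3 224.5] 244.7
156 block top y 134.3 174.3 x 32.4 tab [-30.7 155.2 224.9] 245.0
218 block top y 196.7 236.9 x 31.6 tab [-32.  216.7 225.6] 244.9
```

View pics/v30.png

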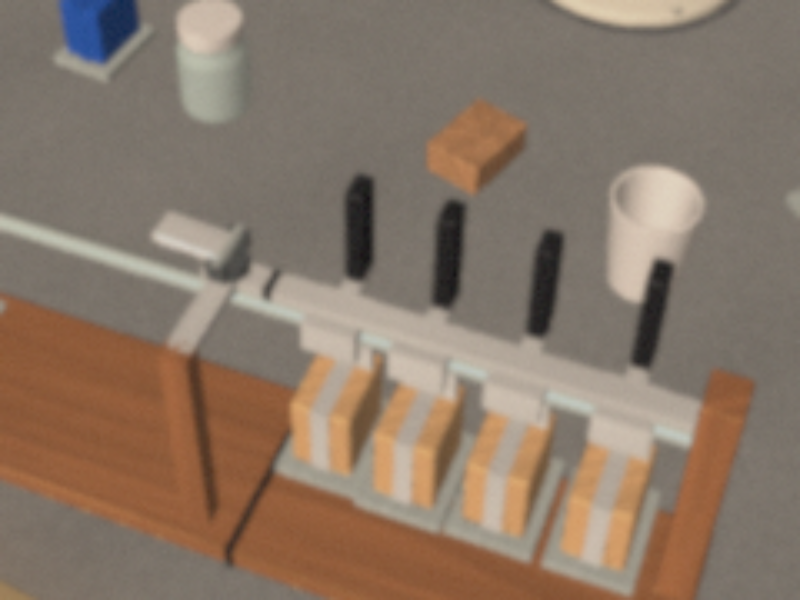

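View pics/v30s.png

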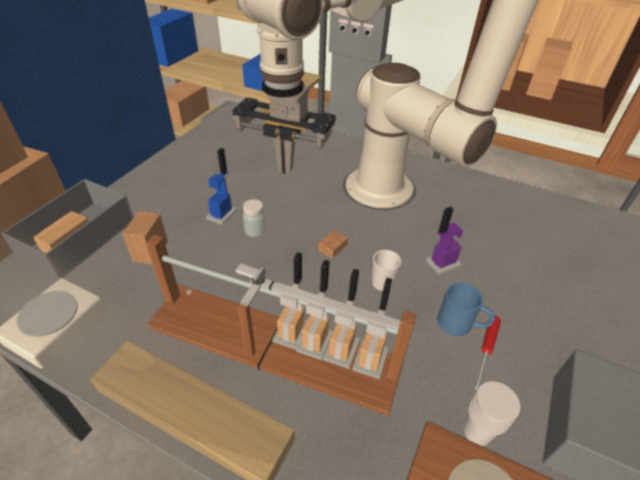

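View pics/t30.png

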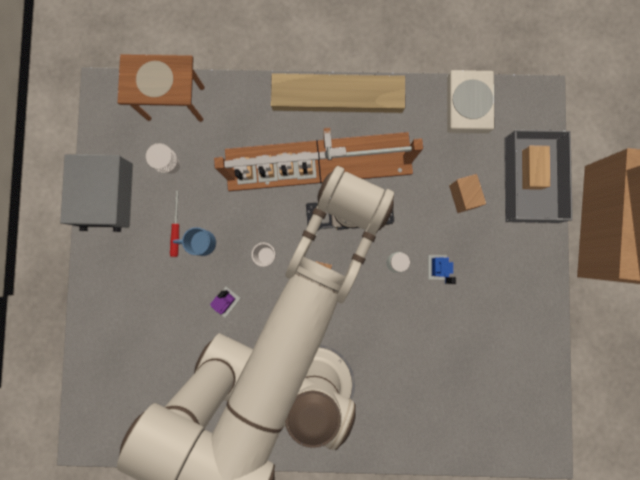

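```bash
python3 - <<'E'
from h import *
for n,b in (('s30',(2,2)),('t30',(-3,-2))):
    s=load(n); P=cloud(s);Q=P[s['z_map']>0]-np.array([*b,0]); m=np.hstack([np.array([w2m(a) for a in Q]),Q[:,2:]])
    q=m[(abs(m[:,0])<20)&(m[:,1]>-80)&(m[:,1]<-42)&(m[:,2]>195)&(m[:,2]<212)]
    if len(q)>20: print(n,len(q),cv2.minAreaRect(q[:,:2].astype(np.float32)))
robot.job_done()
E
```

```text
s30 149 ((1.2356395721435547, -56.0675048828125), (29.072580337524414, 22.87013053894043), 86.36581420898438)
t30 91 ((0.9691715240478516, -55.83709716796875), (26.675630569458008, 22.610565185546875), 84.97089385986328)
the job is handed in; nothing more can be done
```

All four timber carriers hang on the rail in the bay, the lock bolt is turned to its stop, and its lever is folded flat towards the open stretch. The job is handed in. It reports no verdict, so everything below comes from my own measurements.

- **Carriers:** each of the four was gripped by its tab, hooked on at the open stretch and slid under the guard bar. The last images put their middles at about 41, 97, 154 and 217 mm past the mark (22 to 235 mm allowed), and all look upright. No knocked carrier was noticed.
- **Bolt:** I turned it about 240° clockwise, until the torque rose to 0.6–0.75 N m and the jaws began to slip on the lever. The upright lever's top then measured 244 mm above the table, which is the snug height.
- **Lever:** folded only after the bolt was snug. Its slope in the last depth image puts it at about 1.5 rad.
- **Bystanders and gripper:** the mug, cup, jar, carton and cup stack stand upright, and the blue and purple look-alikes were left alone. The gripper ended clear of everything at 312 mm height.

**Checks that disagreed:**
- **Cameras:** they differed by about 5 mm, so I corrected both using the gripper's known position.
- **Lever direction:** the upright lever read 2° short of square to the rail, and the folded lever 4 to 5° past it. Both are inside the 0.15 rad (8.6°) allowed, and I took them as image error.

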